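Clamp a foot-peg plate in a sloping drill jig

TASK

Slide the foot-peg plate along the ledge of the sloping drill jig until its end butts against the end stop, sitting down on the ledge and flat on the bed. Then take the spring clamp off the rim of the parts bin by squeezing its handles, push its open jaws over the top edge of plate and bed square to the slope, and let go so that it grips the two together, ready for its pilot holes to be drilled out. Leave the marker pen and the gear shaft where they lie.

Things in the scene. Friction and masses are not known exactly. Their poses are not given: they have to be found in the camera images.
- jig: drill jig of dark steel, screwed down to the bench: base plate 230 x 130 x 18 mm carrying a sloping bed. Origin: bench level, on the middle of the ledge's length; x runs along the ledge towards the end stop, y points horizontally out of the front of the jig (the way the bed faces), z up. It never moves.
- jig_bed: the jig's flat steel bed, 214 mm long, 6 mm thick, leaning back 35 degrees from vertical. Origin: on its front face, mid-length, level with the top of the ledge (46 mm above the bench). x runs along the ledge towards the end stop, y points square out of the face, z up the slope. The ledge is a bar as long as the bed, standing 10 mm out of the face just below z = 0.
- bed_edge (a point): middle of the bed's straight top edge, at its front face, 80 mm up the slope from the ledge; plate and bed end level there. Axes as jig_bed. Behind the bed it is free down to 50 mm below this edge (braces lower down).
- stop_face (a point): middle of the inner face of the end stop, a block at the +x end of the bed: face at x = 93 mm of jig_bed, standing 14 mm out of the bed, from the ledge to 46 mm up the slope
- peg_plate: loose foot-peg plate of aluminium, 120 mm long, 80 mm high, 6 mm thick, 0.25 kg, a round peg of 26 mm diameter sticking 46 mm square out of its front at mid-length, 28 mm up from its lower edge. It starts on the ledge, flat on the bed, 20 to 55 mm short of the stop. Origin: middle of its lower back edge. Its axes are those of jig (z vertical), not of the slope.
- peg_mid (a point): middle of the plate's round peg: on its axis, 27 mm out of the plate's front face
- corner_stop (a point): the plate's lower back corner at the end that meets the stop; home, it reads x = 93 mm, y = 0, z = 0 in the frame of jig_bed
- corner_free (a point): the plate's lower back corner at the other end; home, it reads x = -27 mm, y = 0, z = 0 in the frame of jig_bed
- clamp: loose self-closing spring clamp, steel with black rubber grips and jaw pads, 126 mm long, 24 mm wide, 0.15 kg: two mirrored halves on a pin with a coil spring, like a big clothes-peg. Origin: on the pin. x along the pin, z towards the handles, y across the jaws. At the start it is clipped over the bin's wall, jaws down, pin 22 mm above the rim; the throat is free up to 8 mm from the pin.
- clamp_grip (a point): the point midway between the two handle grips, 50 mm from the pin: squeeze there, along y, to open the jaws. The grips are 24 mm wide in x and run 26 to 72 mm beyond the pin; over their backs they measure about 64 mm at the outer end at the start, and 28 mm, parallel, when squeezed to the stop. The spring needs about 7 N at first, 13 N at the stop; more does no harm.
- clamp_jaws (a point): the point midway between the jaw pads, 46 mm beyond the pin (z = -46 mm of clamp). The pads are 20 mm wide, 16 mm long; squeezed to the stop they are about 30 mm apart. With the pin about 22 mm from the jig's top edge they lie fully on plate and bed, which are 12 mm thick together; let go, they grip with about 10 N.
- clamp_half_a (a joint): turn of one half of the clamp about the pin (the other half follows alike), rad: 0 with the jaws on the 5 mm bin wall, about 0.06 on the 12 mm of plate and bed, 0.26 squeezed to the stop
- parts_bin: open grey plastic parts bin, 150 x 100 x 75 mm high, wall 5 mm, fixed. Origin: middle of its underside, x along its long side. The clamp is clipped on the long wall on its +y side; some parts lie inside.
- marker_pen: black marker pen lying on the bench, 125 x 16 x 16 mm, to be left alone; origin at the middle of its underside
- gear_shaft: gearbox shaft with two pinions lying on the bench, 98 mm long, 28 mm thick, to be left alone; origin at the middle of its underside
Mind the look-alikes: they are no part of the job. Of the things shaped like the clamp, the steel one is meant.

How it is judged (in metres and radians):
On the way:
1. the plate is slid home against the end stop, down on the ledge and flat on the bed (x of corner_stop in the frame of jig_bed above 0.09 m and y of each of corner_stop, corner_free in the frame of jig_bed below 0.003 m and z of each of corner_stop, corner_free in the frame of jig_bed below 0.003 m), for 0.2 s.
At the end, for the whole second after the job is handed in: The plate's end is within 3 mm of the end stop, its lower edge within 3 mm of the ledge and its back within 3 mm of the bed; the clamp sits over their top edge, within 20 degrees of square to it, pressing with more than 4 N on the plate and on the bed; all is released and at rest (all of step 1 and contact force between clamp and peg_plate above 4 N and contact force between clamp and jig above 4 N and angle between the z axis of clamp and the z axis of jig_bed, either way round below 0.35 rad and z of clamp in the frame of jig_bed above 0.084 m and linear speed of each of clamp, peg_plate below 0.02 m/s); the robot touches nothing.
It fails at once if the marker pen is moved more than 30 mm (distance of marker_pen from where it was at the start of the episode above 0.03 m).
It fails at once if the gear shaft is moved more than 30 mm (distance of gear_shaft from where it was at the start of the episode above 0.03 m).
It also fails if it takes over 48 s, if anything falls off the work surface, if the arm or the gripper's body presses on something with over 40 N, if the wrist force passes 120 N, or if a joint passes its speed limit or range.

ROBOT

A 6-joint arm with a two-finger parallel gripper is mounted at the origin on a cart in front of the work surface, level with it; the furniture and walls round the work are solid. World frame = base frame: x ahead of the robot, y to its left, z up, the work surface at z = 0. Lengths are in mm, angles in rad, forces in N, time in s.
With the tool pointing down it reaches from about 350 to 725 mm from the base axis. Payload 4.3 kg.
Tool frame: the origin (TCP) lies between the finger pads; the fingertips stand 17 mm ahead of it and the grasp point (between the pads) lies 2 mm behind it (tips_ahead is the distance from the TCP to the fingertips, in mm); z points along the fingers, y is the direction in which the jaws open and shut (so a half turn about z gives the same grasp; the last joint's range is limited). The gripper opens to 85 mm and grips with 20 to 120 N. Pads are 22 mm wide; open, the fingers measure 114 mm over their backs; the gripper's body (76 mm by 85 mm) begins 54 mm behind the grasp point. The pads swing forward as they close: fully open they stand 13 mm farther back than shut.
Start: joints at [-1.333, 0.377, 0.081, 1.274, 0, 1.46], TCP at [195.989, -540.604, 248.329] pointing down, gripper open.
Joint ranges: [-2.72, 2.72], [-0.84, 1.66], [-1.02, 1.22], [-1.77, 2.12], [-1.37, 1.28], [-3.14, 3.14]. Speed limits (rad/s): [2.57, 2.57, 3.14, 3.14, 3.14, 3.14].

INTERFACE

Orientations are given as [roll, pitch, yaw] about the fixed x, y, z axes, in that order (R = Rz(yaw) Ry(pitch) Rx(roll)).
In Python, from rig import * gives the robot as it stands.
- The arm moves only by the tool carry_out, never from a script. Its argument "targets" is a list of rows, each an object with "dp": the shift along the tool's x, y, z in mm, a list of three; "twist": the turn, a rotation vector about the tool's x, y, z in degrees, a list of three; "claw": the opening, from 0 (shut) to 1 (fully open). In form: [{"dp": [x, y, z], "twist": [wx, wy, wz], "claw": claw}, ...]. A call has 1 to 12 rows; each row is the pose to reach, as a shift and turn from the pose commanded when the call began, along the tool's axes at that moment; what a row does not reach only later rows make up. A row lasts 1/10 s, in which the tool goes at most 50 mm and 8.59 degrees, less where a joint would pass 70% of its speed; a pose out of reach is approached as far as the arm can. A call with a gripper value outside its range is refused whole. The fingers move at their own pace and stop on an object; the grip force is fixed at half the most. Time passes only in rows, so rows that repeat a pose let the fingers close. It gives the time, the measured TCP pose, the force and the opening at its end, in the units of the state.
- observe(): the state, without advancing time (a new reading comes with each control period).
- capture(name): name is "scene" or "top"; returns (picture, depth): 480x640x3 uint8, blue, green, red; 480x640 float32, mm along the optical axis (not along the pixel's ray), 0 where there is no reading.
- get_calibration(name): a dict with "fx", "fy", "cx", "cy" (pixels), "position" and "rotation" of the camera in the world. Camera axes: x right, y down, z forward; pixel columns grow to the right and rows downward; lengths in mm; the calibration is good to about 2 mm. A picture is of the moment at which its call begins. get_calibration takes no time and is no camera call.
- hand_in(): hands the job in, once; it reports no verdict.
The state is a dict: "clock": time; "joints": joint angles; "dq": joint speeds; "joint_efforts": joint torques, N m; "ee_pos": TCP position; "ee_rot": TCP orientation; "force": force on the tool from outside, world axes, zero at the start; "moment": the same for the moment, N m; "grip_width": finger opening in mm.
Only numpy, scipy, OpenCV 4.12 (cv2) and the standard library are available. Lean on these libraries where they do the work, as an engineer would, in place of code of your own. Each camera call takes 0.05 s, during which the arm holds its last target.

## Working session

There is one attempt and no reset: what is moved stays moved. The work goes in short steps, Python scripts to look and compute and a tool call to move; the robot and the scene stay as the last step left them, time stands still between calls to the robot, and variables do not carry over. Pictures are saved under pics/ and viewed, and the job is handed in when it is done.

Besides the shell and the picture viewer there is one more tool, called after ">>>" by a JSON object that holds its "api" and its "payload". carry_out: Moves the arm, as the interface text tells. Its arguments: {"type":"object","properties":{"targets":{"type":"array"}},"required":["targets"]}

```bash
ls; mkdir -p pics; python3 - <<'E'
from rig import *
import cv2,numpy as np
print(observe())
for n in ("scene","top"):
    p,d=capture(n); cv2.imwrite(f"pics/{n}0.png",p); np.save(f"pics/{n}0.npy",d); print(n,get_calibration(n))
E
```

```text
pics
{'clock': 0.0, 'joints': array([-1.33334639e+00,  3.78075396e-01,  7.96538293e-02,  1.27438617e+00,
        1.17770528e-05,  1.46051974e+00]), 'dq': array([-0.00119256,  0.0014802 ,  0.0019383 , -0.00046532,  0.00051109,
       -0.0017798 ]), 'joint_efforts': array([-1.28976775e-03, -4.63597298e+01,  2.69879919e+01,  2.08195421e-02,
       -1.14702088e-04,  6.58368453e-07]), 'ee_pos': array([ 195.81670029, -539.98886031,  247.36460291]), 'ee_rot': array([-3.13959475e+00, -2.33067934e-04,  3.47726272e-01]), 'force': array([ 0.34149759,  0.73932053, -0.02351406]), 'moment': array([0.00289586, 0.00359264, 0.01488756]), 'grip_width': 85.35092393104254}
scene {'fx': 463.8530495210903, 'fy': 463.8530495210903, 'cx': 323.938607073077, 'cy': 243.65072170901556, 'position': array([-44.74079709, 151.89786343, 661.44790238]), 'rotation': array([-2.26274366, -0.00571165, -2.10055053])}
top {'fx': 530.2492513923346, 'fy': 530.2492513923346, 'cx': 321.69320447862526, 'cy': 246.43870870806697, 'position': array([ 459.70112334, -198.56669659, 1108.99820474]), 'rotation': array([-3.08280941,  0.02257057, -1.55058598])}
```

View pics/scene0.png

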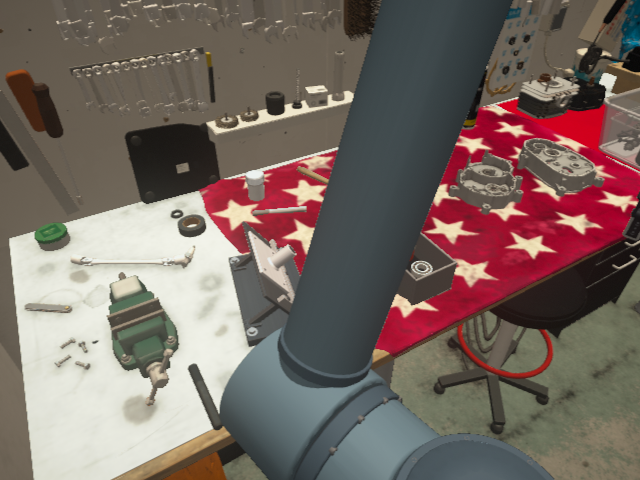

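View pics/top0.png

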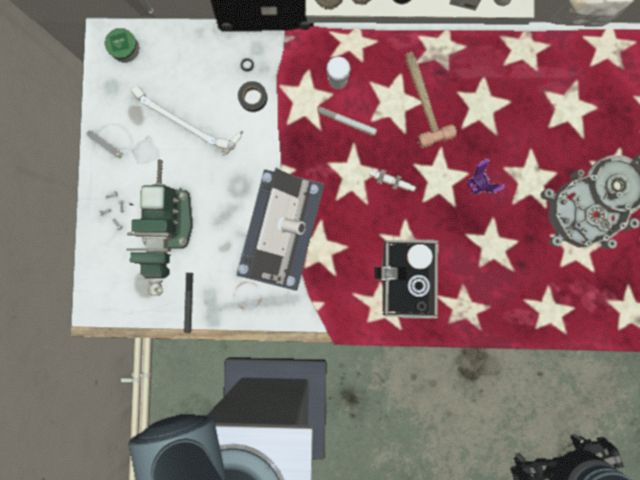

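```bash
cat > h.py <<'E'
import numpy as np,cv2
from scipy.spatial.transform import Rotation as R
def RPY(v): return R.from_euler('xyz',v).as_matrix()
def pix2w(c,u,v,d):
    p=np.array([(u-c['cx'])/c['fx']*d,(v-c['cy'])/c['fy']*d,d*np.ones_like(np.asarray(d,float))])
    return (RPY(c['rotation'])@p.reshape(3,-1)).T+c['position']
def w2pix(c,P):
    q=(np.atleast_2d(P)-c['position'])@RPY(c['rotation'])
    return np.c_[q[:,0]/q[:,2]*c['fx']+c['cx'],q[:,1]/q[:,2]*c['fy']+c['cy']]
def crop(img,x0,x1,y0,y1,s,name):
    im=cv2.resize(img[y0:y1,x0:x1],None,fx=s,fy=s,interpolation=cv2.INTER_CUBIC)
    for x in range((x0//10+1)*10,x1,10):
        cv2.line(im,((x-x0)*s,0),((x-x0)*s,4 if x%50 else 12),(0,255,255),1)
        if x%20==0: cv2.putText(im,str(x),((x-x0)*s-8,20),0,.35,(0,255,0),1)
    for y in range((y0//10+1)*10,y1,10):
        cv2.line(im,(0,(y-y0)*s),(4,(y-y0)*s),(0,255,255),1)
        if y%20==0: cv2.putText(im,str(y),(6,(y-y0)*s+4),0,.35,(0,255,0),1)
    cv2.imwrite(name,im)
E
python3 - <<'E'
from rig import *
from h import *
p=cv2.imread('pics/top0.png'); d=np.load('pics/top0.npy'); c=get_calibration('top')
crop(p,225,345,160,300,4,'pics/c1.png')
crop(p,360,460,225,335,5,'pics/c2.png')
for x in [(0,0,0),(300,0,0),(400,0,0),(195,-540,247)]: print(x,w2pix(c,np.array(x,float)))
# height maps
def W(x0,x1,y0,y1):
    u,v=np.meshgrid(np.arange(x0,x1),np.arange(y0,y1)); return pix2w(c,u.ravel(),v.ravel(),d[y0:y1,x0:x1].ravel()).reshape(u.shape+(3,))
np.set_printoptions(linewidth=250,suppress=True,precision=0)
w=W(235,330,164,296); print('jig z'); print(w[::6,::5,2])
w=W(370,444,234,324); print('bin z'); print(w[::4,::4,2])
print(w[::4,::4,2].max())
E
```

```text
(0, 0, 0) [[232.36579856 500.74097696]]
(300, 0, 0) [[236.69874137 352.65713699]]
(400, 0, 0) [[238.1126674  304.33441364]]
(195, -540, 247) [[546.89512958 450.0183806 ]]
jig z
[[   2.    2.    6.    1.   -1.    2.   -1.    2.   -0.    4.    4.    6.    7.    3.    3.   10.    5.    5.    4.]
 [   2.   -2.    2.    3.   -5.    2.   17.   14.  112.  103.    9.    4.    6.    3.    7.    2.    3.    8.    7.]
 [   2.   -0.    2.    0.    0.   -0.   25.   21.  112.  101.   90.   77.    8.    8.    6.    4.    7.    7.    7.]
 [   2.    1.    2.    5.    4.   19.   22.   18.  109.   96.   86.   75.   61.   49.   48.   16.   17.    7.    7.]
 [   1.    0.    2.    3.    1.   23.   28.  112.  103.   93.   81.   70.   58.   47.   46.   24.   26.   17.    6.]
 [   4.    0.    1.    2.    5.   19.   18.  111.  108.   94.   84.   67.   55.   47.   49.   21.   22.   17.   12.]
 [   1.    2.    3.   -3.   -2.   16.   21.  118.  108.   94.   81.   70.   60.   52.   26.   19.   21.   15.   12.]
 [   2.    6.    2.    2.   20.   19.  111.  112.  102.   92.   79.   66.   55.   50.   22.   16.   18. 
[... 3668 characters left out ...]
 21.   78.   19.   16.   20.   17.   15.   17.   17.   29.   28.   19.   35.   75.   15.   14.]
 [  12.   13.   14.   24.   79.   17.   20.   16.   21.   18.   18.   17.   26.   22.   26.   34.   76.   12.   13.]
 [  15.   20.   14.   24.   79.   19.   17.   16.   19.   18.   19.   19.   24.   29.   18.   36.   78.    6.    7.]
 [  17.   13.   13.   22.   79.   71.   68.   71.   62.   60.   61.   55.   49.   55. 1109.   50.   80.    8.    9.]
 [  17.   11.   14.   12.    8.    9.   10.    8.    0.    7.    8.    5.    7.    5.    5.    7.    5.    3.    8.]
 [  15.    9.    9.    8.    9.    5.    9.    3.    8.    5.    5.    7.    9.   10.    8.    5.    0.    4.    7.]]
1108.9982047352125
```

View pics/c1.png

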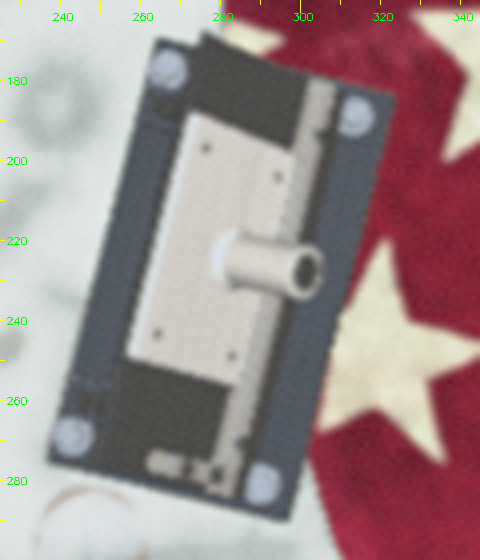

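View pics/c2.png

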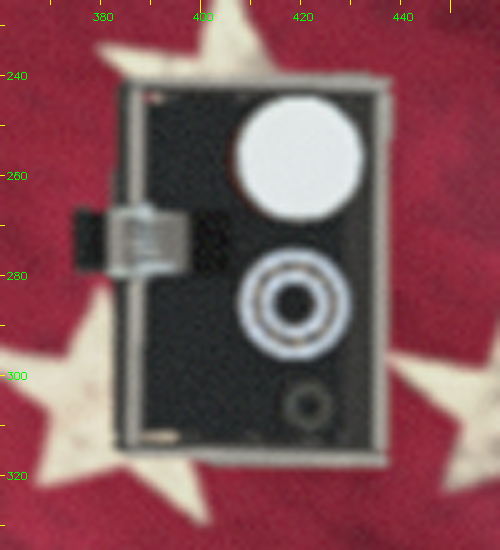

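```bash
python3 - <<'E'
from rig import *
from h import *
p=cv2.imread('pics/top0.png'); d=np.load('pics/top0.npy'); c=get_calibration('top')
np.set_printoptions(suppress=True,precision=2)
crop(p,260,330,164,204,11,'pics/c3.png')
crop(p,230,310,245,295,10,'pics/c4.png')
def atz(u,v,z):
    r=pix2w(c,u,v,1.0)[0]-c['position']; return c['position']+r*(z-c['position'][2])/r[2]
B=[atz(u,v,18) for u,v in [(263.7,169.5),(324,184),(297.5,290.2),(236.8,275.8)]]
print(np.array(B)); 
for i in range(4): 
    e=B[(i+1)%4]-B[i]; print(np.linalg.norm(e),np.degrees(np.arctan2(e[1],e[0])))
# plate plane
m=np.zeros((480,640),np.uint8); cv2.fillPoly(m,[np.array([[274,193],[294,201],[289,214],[280,216],[276,232],[284,235],[281,251],[262,246]])],1)
v,u=np.nonzero(m); P=pix2w(c,u,v,d[v,u]); P=P[(P[:,2]>30)&(P[:,2]<130)]
for _ in range(3):
    ct=P.mean(0); n=np.linalg.svd(P-ct)[2][2]; n*=np.sign(n[2]); r=(P-ct)@n; P=P[abs(r)<2.5*r.std()]
print('plane',ct,n,np.degrees(np.arcsin(n[2])),np.degrees(np.arctan2(n[1],n[0])),r.std(),len(P))
E
```

```text
[[ 681.76  -48.5    18.  ]
 [ 653.31 -174.81   18.  ]
 [ 432.46 -124.77   18.  ]
 [ 459.46    1.22   18.  ]]
129.47527775451417 -102.69219852548605
226.44499137731876 167.23434726088576
128.856124270377 77.90574615758722
227.7897843302058 -12.607718901079199
plane [565.16 -85.85  89.82] [-0.18 -0.8   0.57] 34.46924626463976 -102.77588467954747 1.1933682751899979 935
```

View pics/c3.png

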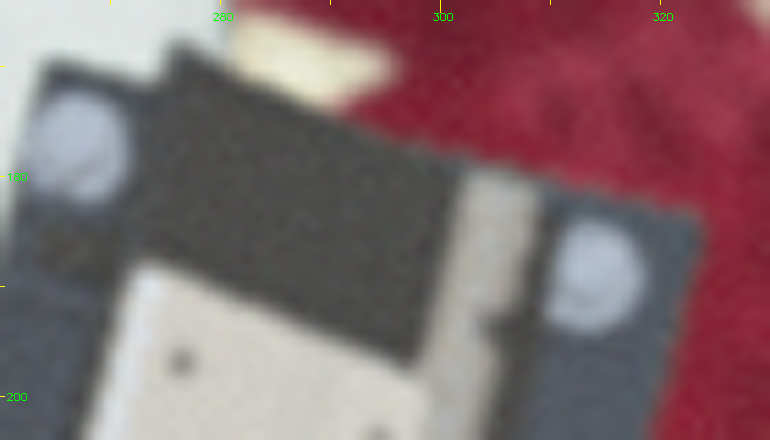

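View pics/c4.png

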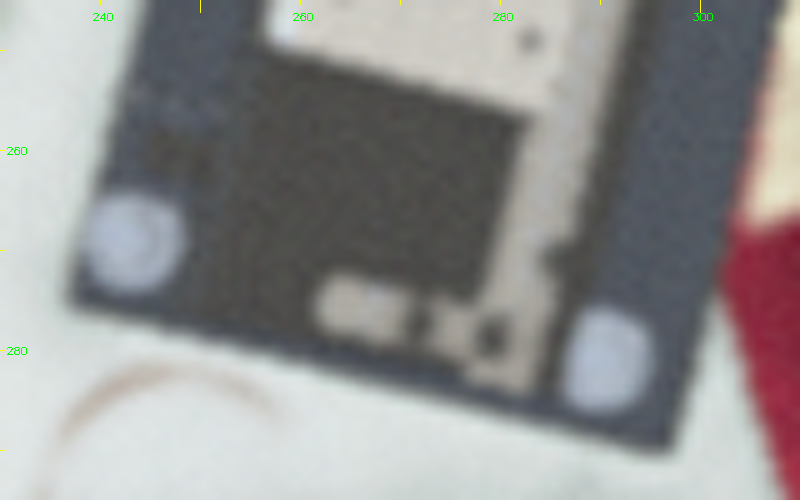

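```bash
cat >> h.py <<'E'
a=np.radians(35)
def jigT(x,y,yaw):
    J=np.eye(4); J[:3,:3]=R.from_euler('z',yaw).as_matrix(); J[:3,3]=[x,y,0]
    b=np.eye(4); b[:3,0]=[1,0,0]; b[:3,1]=[0,np.cos(a),np.sin(a)]; b[:3,2]=[0,-np.sin(a),np.cos(a)]; b[:3,3]=[0,0,46]
    return J,J@b
def ap(T,P): P=np.atleast_2d(P); return P@T[:3,:3].T+T[:3,3]
E
python3 - <<'E'
from rig import *
from h import *
from scipy.optimize import least_squares
c=get_calibration('top'); np.set_printoptions(suppress=True,precision=2)
jb=[(-115,18),(-115,18),(115,18),(115,18)]
base_px=np.array([(263.9,169.7),(323.9,183.8),(297.4,290.2),(236.8,275.7)])
bed=[(-107,10,0),(107,10,0),(-107,0,0),(-107,0,80),(93,14,0),]
bed_px=np.array([(309.1,180.8),(284,283.7),(302.7,179.5),(276.4,167.8),(277.6,274.8)])
pl_px=np.array([(273.9,187.9),(297.5,196.9)])   # free end, front face top & bottom
pl2_px=np.array([(257.6,249.2),(283.2,256.2)])   # stop end
def f(q,full=False):
    x,y,yaw,yb,s,dx,dy=q
    J,B=jigT(x,y,yaw)
    b=ap(J,[(-115,yb-65,18),(-115,yb+65,18),(115,yb+65,18),(115,yb-65,18)])
    P=np.r_[b,ap(B,bed),ap(B,[(s-120,6,80),(s-120,6,0),(s,6,80),(s,6,0)])]
    r=w2pix(c,P)-np.r_[base_px,bed_px,pl_px,pl2_px]
    if full: return r
    return r.ravel()
s=least_squares(f,[560,-110,np.radians(167.3),-20,50,0,0],loss='soft_l1')
print(s.x,np.degrees(s.x[2])); print(f(s.x,1))
E
```

```text
[ 552.37 -106.3     2.92  -20.08   52.18    0.      0.  ] 167.0447680737598
[[ 0.15 -1.03]
 [ 0.62 -0.3 ]
 [-0.15  1.09]
 [-0.56  0.13]
 [-3.52 -0.78]
 [-4.76 -0.4 ]
 [-0.89  0.08]
 [ 0.03 -0.29]
 [ 4.85  2.08]
 [-0.29 -0.29]
 [ 1.79  1.65]
 [ 0.17 -0.23]
 [ 1.36  0.08]]
```

```bash
cat > fit.py <<'E'
from rig import *
from h import *
from scipy.optimize import least_squares
c=get_calibration('top'); np.set_printoptions(suppress=True,precision=2)
base_px=np.array([(263.9,169.7),(323.9,183.8),(297.4,290.2),(236.8,275.7)])
bed=[(-107,0,0),(-107,0,80),(93,0,46)]
bed_px=np.array([(302.7,179.5),(276.4,167.8),(264,272)])
pl_px=np.array([(271.8,187.8),(275,188.1),(297.5,196.9),(256.2,249),(259.5,250),(282.8,255.8)])
def f(q,full=False):
    x,y,yaw,yb,s,k=q
    J,B=jigT(x,y,yaw)
    b=ap(J,[(-115,yb-65,18),(-115,yb+65,18),(115,yb+65,18),(115,yb-65,18)])
    P=np.r_[b,ap(B,bed),ap(B,[(s-120,0,80),(s-120,6,80),(s-120,6,0),(s,0,80),(s,6,80),(s,0,0)])]
    P=P+np.array([0,0,k])
    r=w2pix(c,P)-np.r_[base_px,bed_px,pl_px]
    if full: return r
    return np.r_[r.ravel(),k/5]
if __name__=='__main__':
  s=least_squares(f,[560,-110,np.radians(167.3),-20,50,0],loss='soft_l1')
  print(s.x,np.degrees(s.x[2])); print(f(s.x,1))
E
python3 fit.py
```

```text
[ 552.71 -107.67    2.92  -21.75   52.59   -3.15] 167.5408055886853
[[-0.33 -0.83]
 [ 0.1  -0.66]
 [ 0.34  0.64]
 [-0.03  0.26]
 [-0.57  0.1 ]
 [ 0.4  -0.03]
 [-0.62  0.15]
 [ 0.02 -0.04]
 [-0.88 -0.05]
 [ 2.24  1.83]
 [ 0.42 -0.17]
 [-0.63 -0.66]
 [ 0.55  0.12]]
```

```bash
python3 - <<'E'
from rig import *
from h import *
c=get_calibration('top'); np.set_printoptions(suppress=True,precision=1,linewidth=200)
p=cv2.imread('pics/top0.png'); d=np.load('pics/top0.npy')
crop(np.clip(p.astype(int)*2,0,255).astype(np.uint8),368,418,255,293,15,'pics/c5.png')
u,v=np.meshgrid(np.arange(370,414),np.arange(262,286)); P=pix2w(c,u.ravel(),v.ravel(),d[262:286,370:414].ravel())
k=(P[:,2]>100)&(P[:,2]<200); P=P[k]; print('clamp x',np.percentile(P[:,0],[1,50,99]),'y',np.percentile(P[:,1],[0,1,50,99,100]),'z',np.percentile(P[:,2],[1,99]))
for s in [P[:,1]>P[:,1].mean()+18,P[:,1]<P[:,1].mean()-18]: print(P[s].mean(0),P[s][:,1].min(),P[s][:,1].max())
def atz(u,v,z):
    r=pix2w(c,u,v,1.0)[0]-c['position']; return c['position']+r*(z-c['position'][2])/r[2]
print('rim left outer/inner',[atz(u,v,75) for u,v in [(385,242),(383.5,314),(389.5,300)]])
print('bin corners',[atz(u,v,75) for u,v in [(385,241.2),(437.8,240.5),(437.2,318),(383.5,316)]])
E
```

```text
clamp x [458.8 470.5 481.8] y [-332.1 -331.7 -306.6 -269.9 -269.4] z [101.4 170.1]
[ 470.2 -276.9  155.7] -285.7435779524671 -269.3583842777984
[ 470.4 -326.6  163.1] -332.06630236919545 -321.8673439978471
rim left outer/inner [array([ 531.1, -297.3,   75. ]), array([ 391.5, -296.2,   75. ]), array([ 418.7, -307.4,   75. ])]
bin corners [array([ 532.6, -297.2,   75. ]), array([ 535.9, -399.7,   75. ]), array([ 386. , -399.6,   75. ]), array([ 387.6, -296.3,   75. ])]
```

View pics/c5.png

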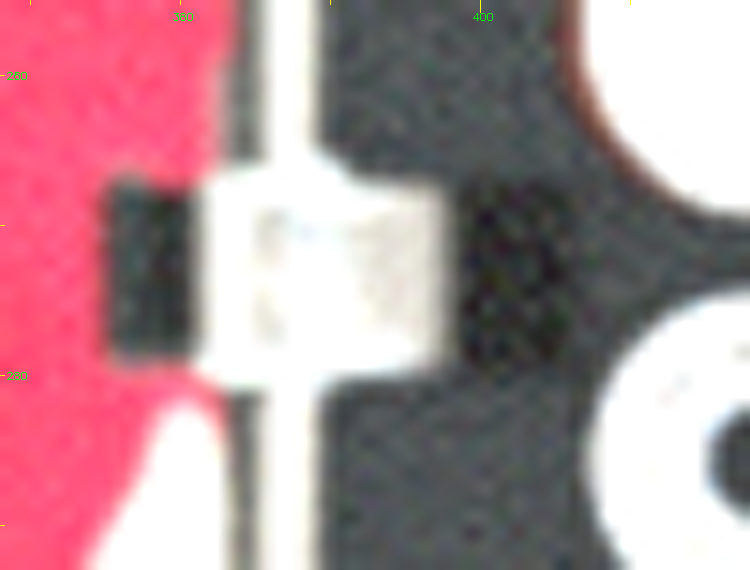

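```bash
cat >> h.py <<'E'
def rel(p0,rpy0,p1,R1):
    R0=RPY(rpy0); dp=R0.T@(np.asarray(p1)-p0); tw=np.degrees(R.from_matrix(R0.T@R1).as_rotvec())
    return np.round(dp,1),np.round(tw,2)
E
cat > J.py <<'E'
from h import *
JIG=(552.7,-107.7,np.radians(167.5)); S0=52.6
J,B=jigT(*JIG)
E
python3 - <<'E'
from rig import *
from J import *
o=observe(); pm=ap(B,[(S0-60,33,28)])[0]; print(pm)
R1=RPY([np.pi,0,np.radians(77.5)])
print(rel([195.989,-540.604,248.329],[np.pi,0,.3477],pm+[0,0,110],R1))
E
```

```text
[ 557.54984158 -120.01345309   87.86427964]
(array([ 483.2, -272.2,   50.5]), array([ -0.  ,   0.  , -57.58]))
```

>>> {"api": "carry_out", "payload": {"targets": [{"dp": [483, -272, 50], "twist": [0, 0, -57.6], "claw": 1}, {"dp": [483, -272, 50], "twist": [0, 0, -57.6], "claw": 1}, {"dp": [483, -272, 50], "twist": [0, 0, -57.6], "claw": 1}, {"dp": [483, -272, 50], "twist": [0, 0, -57.6], "claw": 1}, {"dp": [483, -272, 50], "twist": [0, 0, -57.6], "claw": 1}, {"dp": [483, -272, 50], "twist": [0, 0, -57.6], "claw": 1}, {"dp": [483, -272, 50], "twist": [0, 0, -57.6], "claw": 1}, {"dp": [483, -272, 50], "twist": [0, 0, -57.6], "claw": 1}, {"dp": [483, -272, 50], "twist": [0, 0, -57.6], "claw": 1}, {"dp": [483, -272, 50], "twist": [0, 0, -57.6], "claw": 1}, {"dp": [483, -272, 50], "twist": [0, 0, -57.6], "claw": 1}, {"dp": [483, -272, 50], "twist": [0, 0, -57.6], "claw": 1}]}}

```text
clock: 1.3
ee_pos: [559.5, -115.9, 197.0]
ee_rot: [-3.141, -0.002, 1.359]
force: [-0.8, 0.3, -0.3]
grip_width: 85.6
```

```bash
python3 - <<'E'
from rig import *
from J import *
for n in ("scene","top"):
    p,d=capture(n); cv2.imwrite(f"pics/{n}1.png",p); np.save(f"pics/{n}1.npy",d)
    if n=='scene': crop(p,215,345,200,350,4,'pics/s1c.png')
    else: crop(p,225,345,160,300,4,'pics/t1c.png')
o=observe(); print(o['clock'],o['ee_pos'],o['ee_rot'],o['joints'])
E
```

```text
1.4 [ 557.56097667 -118.8715882   197.43462442] [-3.14004349e+00  2.47870259e-04  1.35621032e+00] [-3.21105376e-01  3.86579187e-01 -3.76597247e-02  1.14807144e+00
 -4.11168653e-04  1.46427746e+00]
```

View pics/scene1.png

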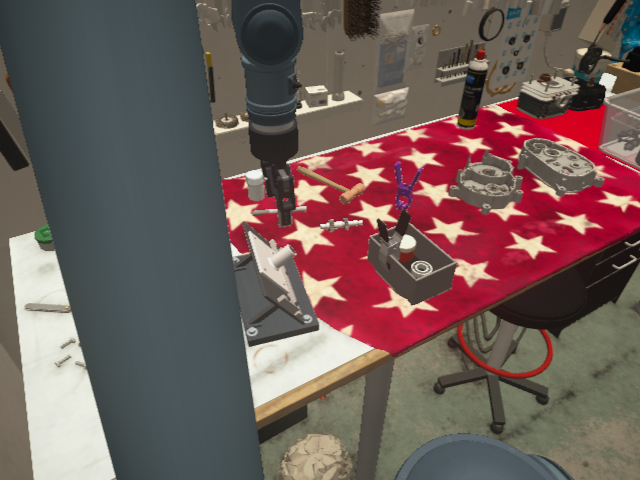

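View pics/t1c.png

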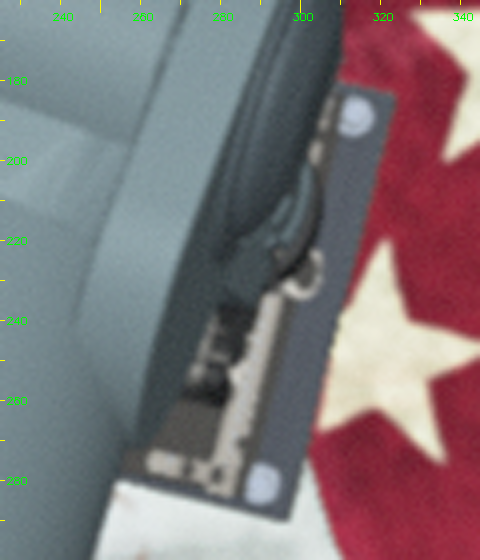

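View pics/s1c.png

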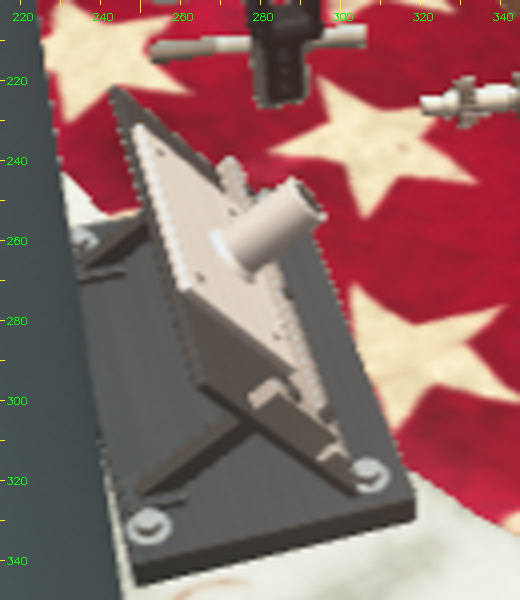

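```bash
python3 - <<'E'
from rig import *
from J import *
np.set_printoptions(suppress=True,precision=1)
c=get_calibration('scene'); p=cv2.imread('pics/scene1.png'); s=S0
P=ap(B,[(s-120,6,80),(s,6,80),(s,6,0),(107,0,80),(-107,0,80),(s-60,52,28),(93,14,46)])
q=w2pix(c,P); print(q)
im=cv2.resize(p[200:350,215:345],None,fx=4,fy=4,interpolation=cv2.INTER_CUBIC)
b=w2pix(c,ap(J,[(-115,43,18),(115,43,18),(115,-87,18)]))
for x,y in np.r_[q,b]: cv2.circle(im,(int((x+.5-215)*4),int((y+.5-200)*4)),3,(0,0,255),1)
cv2.imwrite('pics/s1o.png',im)
E
```

```text
[[250.3 230.4]
 [263.6 271.4]
 [290.9 292.4]
 [267.8 295.2]
 [244.2 220.4]
 [292.9 249.4]
 [284.7 293.7]]
```

View pics/s1o.png

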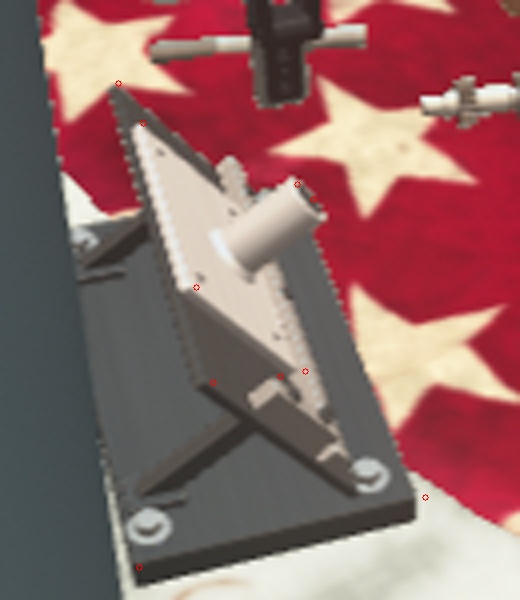

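>>> {"api": "carry_out", "payload": {"targets": [{"dp": [1, 0.5, 40], "twist": [0, 0, 0], "claw": 1}, {"dp": [1, 0.5, 80], "twist": [0, 0, 0], "claw": 1}, {"dp": [1, 0.5, 100], "twist": [0, 0, 0], "claw": 1}, {"dp": [1, 0.5, 111], "twist": [0, 0, 0], "claw": 1}, {"dp": [1, 0.5, 111], "twist": [0, 0, 0], "claw": 1}, {"dp": [1, 0.5, 111], "twist": [0, 0, 0], "claw": 1}]}}

```text
clock: 2.0
ee_pos: [558.4, -120.4, 88.4]
ee_rot: [3.14, 0.0, 1.352]
force: [0.3, 0.1, -0.3]
grip_width: 85.5
```

```bash
python3 - <<'E'
from rig import *
from J import *
p,d=capture('scene'); crop(p,215,345,180,330,4,'pics/s2c.png')
o=observe(); print(o['clock'],o['ee_pos'],o['ee_rot'],o['force'])
E
```

```text
2.05 [ 559.01994545 -120.39753798   88.91331107] [3.13888363e+00 4.80720512e-04 1.35223056e+00] [ 0.03266619  0.14858919 -0.30719561]
```

View pics/s2c.png

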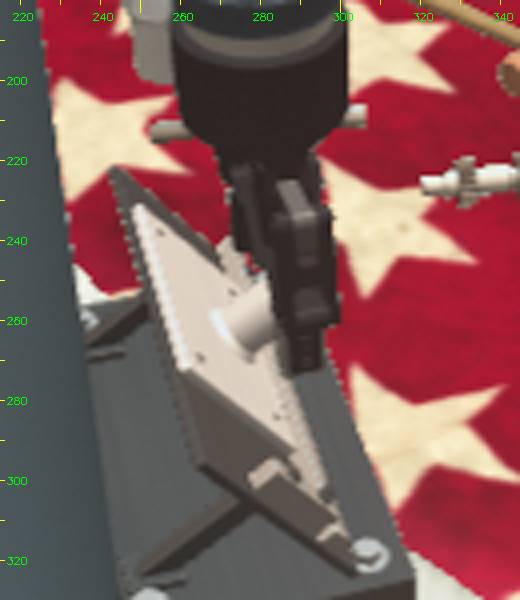

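>>> {"api": "carry_out", "payload": {"targets": [{"dp": [0, 0, 0], "twist": [0, 0, 0], "claw": 0.5}, {"dp": [0, 0, 0], "twist": [0, 0, 0], "claw": 0.35}, {"dp": [0, 0, 0], "twist": [0, 0, 0], "claw": 0.2}, {"dp": [0, 0, 0], "twist": [0, 0, 0], "claw": 0.1}, {"dp": [0, 0, 0], "twist": [0, 0, 0], "claw": 0.1}, {"dp": [0, 0, 0], "twist": [0, 0, 0], "claw": 0.1}, {"dp": [0, 0, 0], "twist": [0, 0, 0], "claw": 0.1}]}}

```text
clock: 2.75
ee_pos: [558.3, -119.5, 87.9]
ee_rot: [3.141, 0.0, 1.353]
force: [-0.3, 0.5, 4.7]
grip_width: 24.3
```

>>> {"api": "carry_out", "payload": {"targets": [{"dp": [0, -8, 0], "twist": [0, 0, 0], "claw": 0.1}, {"dp": [0, -16, 0], "twist": [0, 0, 0], "claw": 0.1}, {"dp": [0, -24, 0], "twist": [0, 0, 0], "claw": 0.1}, {"dp": [0, -30, 0], "twist": [0, 0, 0], "claw": 0.1}, {"dp": [0, -34, 0], "twist": [0, 0, 0], "claw": 0.1}, {"dp": [0, -34, 0], "twist": [0, 0, 0], "claw": 0.1}, {"dp": [0, -34, 0], "twist": [0, 0, 0], "claw": 0.1}]}}

```text
clock: 3.45
ee_pos: [524.5, -111.8, 87.7]
ee_rot: [-3.141, -0.0, 1.353]
force: [1.2, 2.4, 7.5]
grip_width: 24.8
```

```bash
python3 - <<'E'
from rig import *
from J import *
p,d=capture('scene'); crop(p,215,345,180,330,4,'pics/s3c.png')
o=observe(); print(o['clock'],o['ee_pos'],o['ee_rot'],o['force'],o['moment'],o['grip_width'])
E
```

```text
3.5 [ 524.50328461 -111.80049629   87.75366036] [-3.14125754e+00 -3.47183353e-04  1.35307950e+00] [0.65898039 1.68198594 7.33119762] [ 0.39166252 -0.35905235 -0.1247104 ] 24.093050930837475
```

View pics/s3c.png

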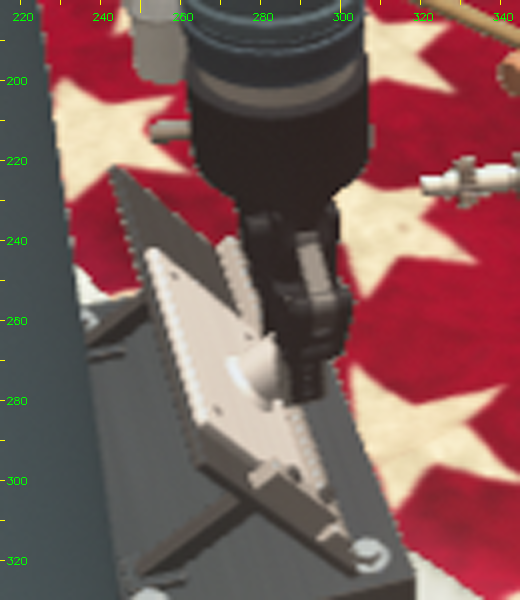

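>>> {"api": "carry_out", "payload": {"targets": [{"dp": [0, -2, 0], "twist": [0, 0, 0], "claw": 0.1}, {"dp": [0, -4, 0], "twist": [0, 0, 0], "claw": 0.1}, {"dp": [0, -4, 0], "twist": [0, 0, 0], "claw": 0.1}]}}

```text
clock: 3.8
ee_pos: [521.6, -111.2, 87.8]
ee_rot: [3.14, -0.0, 1.353]
force: [4.5, 1.9, 5.2]
grip_width: 24.3
```

>>> {"api": "carry_out", "payload": {"targets": [{"dp": [0, -1.5, 0], "twist": [0, 0, 0], "claw": 0.1}, {"dp": [0, -1.5, 0], "twist": [0, 0, 0], "claw": 0.1}]}}

```text
clock: 4.0
ee_pos: [520.3, -110.9, 87.8]
ee_rot: [3.14, -0.0, 1.353]
force: [4.5, 1.2, 4.3]
grip_width: 23.9
```

>>> {"api": "carry_out", "payload": {"targets": [{"dp": [0, -1.5, 0], "twist": [0, 0, 0], "claw": 0.1}, {"dp": [0, -1.5, 0], "twist": [0, 0, 0], "claw": 0.1}]}}

```text
clock: 4.2
ee_pos: [518.9, -110.5, 87.8]
ee_rot: [3.14, -0.0, 1.353]
force: [4.7, 1.6, 5.9]
grip_width: 24.3
```

>>> {"api": "carry_out", "payload": {"targets": [{"dp": [0, -1.5, 0], "twist": [0, 0, 0], "claw": 0.1}, {"dp": [0, -1.5, 0], "twist": [0, 0, 0], "claw": 0.1}]}}

```text
clock: 4.4
ee_pos: [518.8, -110.7, 87.9]
ee_rot: [3.137, -0.0, 1.353]
force: [7.9, 0.8, 2.6]
grip_width: 24.3
```

```bash
python3 - <<'E'
from rig import *
from J import *
p,d=capture('scene'); crop(p,240,320,240,320,8,'pics/s4c.png')
o=observe(); print(o['clock'],o['ee_pos'],o['ee_rot'],o['force'],o['moment'],o['grip_width'])
E
```

```text
4.45 [ 518.72742102 -110.6552517    87.8934131 ] [ 3.13733591e+00 -3.91877706e-04  1.35289679e+00] [7.72002537 0.96936279 1.80726218] [ 0.2368932  -1.48712757 -0.20472184] 24.50841269800068
```

View pics/s4c.png

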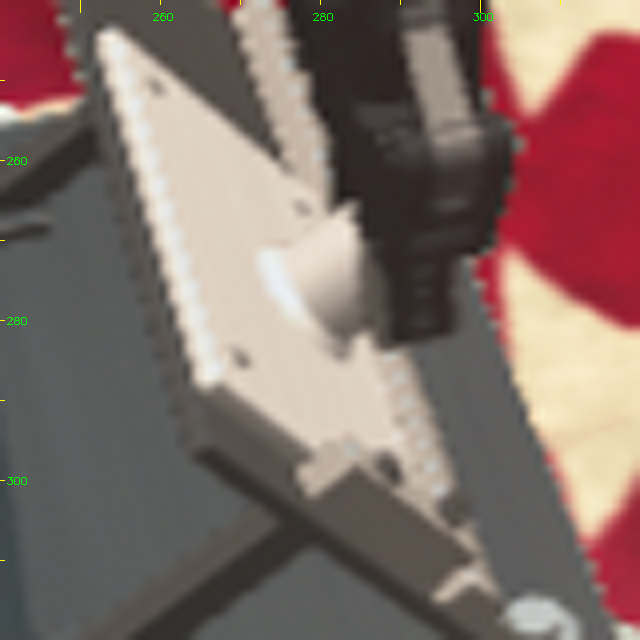

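>>> {"api": "carry_out", "payload": {"targets": [{"dp": [0.7, -1, 1], "twist": [0, 0, 0], "claw": 0.1}, {"dp": [0.7, -1, 1], "twist": [0, 0, 0], "claw": 0.1}]}}

```text
clock: 4.65
ee_pos: [518.8, -110.6, 87.8]
ee_rot: [3.135, 0.001, 1.353]
force: [7.0, -1.3, 6.2]
grip_width: 24.5
```

>>> {"api": "carry_out", "payload": {"targets": [{"dp": [0, 0, 0], "twist": [0, 0, 0], "claw": 0.5}, {"dp": [0, 0, 0], "twist": [0, 0, 0], "claw": 0.6}, {"dp": [0, 0, 0], "twist": [0, 0, 0], "claw": 0.7}, {"dp": [0, 0, -15], "twist": [0, 0, 0], "claw": 0.7}, {"dp": [0, 0, -50], "twist": [0, 0, 0], "claw": 0.8}, {"dp": [0, 0, -90], "twist": [0, 0, 0], "claw": 1}, {"dp": [0, 0, -120], "twist": [0, 0, 0], "claw": 1}, {"dp": [0, 0, -130], "twist": [0, 0, 0], "claw": 1}, {"dp": [0, 0, -130], "twist": [0, 0, 0], "claw": 1}]}}

```text
clock: 5.55
ee_pos: [516.0, -109.5, 217.0]
ee_rot: [3.14, 0.001, 1.353]
force: [0.2, -0.2, -0.2]
grip_width: 85.4
```

```bash
python3 - <<'E'
from rig import *
from J import *
p,d=capture('scene'); crop(p,230,330,215,320,7,'pics/s5c.png')
o=observe(); print(o['clock'],o['ee_pos'],o['ee_rot'],o['force'],o['grip_width'])
R1=RPY([np.pi,0,np.pi])
# commanded pose ~ observed
print(rel(o['ee_pos'],[np.pi,0,1.3526],[470.3,-300.5,215],R1))
E
```

```text
5.6 [ 515.21696847 -109.25818771  215.43946619] [-3.14038455e+00  2.14680988e-04  1.35314142e+00] [ 0.29457534 -0.31218841 -0.29260434] 85.7266531215692
(array([-196.4,   -2.5,    0.4]), array([   0. ,    0. , -102.5]))
```

View pics/s5c.png

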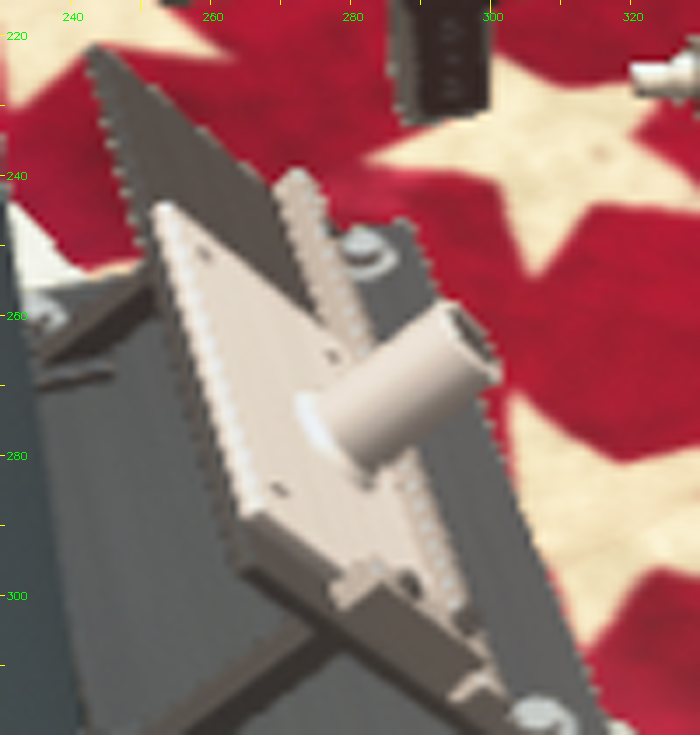

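>>> {"api": "carry_out", "payload": {"targets": [{"dp": [-196.4, -2.5, 0], "twist": [0, 0, -102.5], "claw": 1}, {"dp": [-196.4, -2.5, 0], "twist": [0, 0, -102.5], "claw": 1}, {"dp": [-196.4, -2.5, 0], "twist": [0, 0, -102.5], "claw": 1}, {"dp": [-196.4, -2.5, 0], "twist": [0, 0, -102.5], "claw": 1}, {"dp": [-196.4, -2.5, 0], "twist": [0, 0, -102.5], "claw": 1}, {"dp": [-196.4, -2.5, 0], "twist": [0, 0, -102.5], "claw": 1}, {"dp": [-196.4, -2.5, 0], "twist": [0, 0, -102.5], "claw": 1}, {"dp": [-196.4, -2.5, 0], "twist": [0, 0, -102.5], "claw": 1}, {"dp": [-196.4, -2.5, 0], "twist": [0, 0, -102.5], "claw": 1}, {"dp": [-196.4, -2.5, 0], "twist": [0, 0, -102.5], "claw": 1}, {"dp": [-196.4, -2.5, 0], "twist": [0, 0, -102.5], "claw": 1}, {"dp": [-196.4, -2.5, 0], "twist": [0, 0, -102.5], "claw": 1}]}}

```text
clock: 6.8
ee_pos: [469.4, -299.5, 213.2]
ee_rot: [3.138, -0.005, 3.109]
force: [0.7, 0.1, 1.3]
grip_width: 85.5
```

>>> {"api": "carry_out", "payload": {"targets": [{"dp": [0, 0, 0], "twist": [0, 0, 0], "claw": 1}, {"dp": [0, 0, 0], "twist": [0, 0, 0], "claw": 1}]}}

```text
clock: 7.0
ee_pos: [469.9, -299.9, 214.4]
ee_rot: [3.14, -0.003, 3.099]
force: [0.2, -0.2, -0.2]
grip_width: 85.1
```

```bash
python3 - <<'E'
from rig import *
from J import *
p,d=capture('scene'); crop(p,330,490,150,310,4,'pics/s6c.png')
p,d=capture('top'); cv2.imwrite('pics/top6.png',p)
crop(p,240,440,160,320,4,'pics/t6c.png')
o=observe(); print(o['clock'],o['ee_pos'],o['ee_rot'],o['force'],o['grip_width'])
c=get_calibration('scene'); np.set_printoptions(suppress=True,precision=1)
print(w2pix(c,[[470.3,-300.5,97],[470.3,-300.5,75],[470.3,-269,166],[470.3,-332,166],[387,-297,75]]))
E
```

```text
7.1 [ 470.36781308 -300.13852748  215.20386652] [ 3.14050108e+00 -1.67228153e-03  3.10038049e+00] [ 0.45848718 -0.56494244 -0.48485617] 85.3418782781081
[[390.9 246.7]
 [389.8 255.4]
 [380.4 222.6]
 [408.5 212.2]
 [415.9 282.4]]
```

View pics/s6c.png

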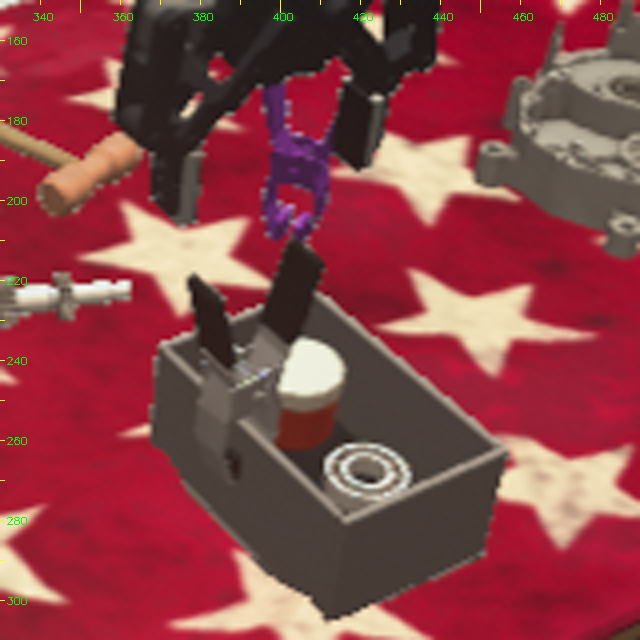

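View pics/t6c.png

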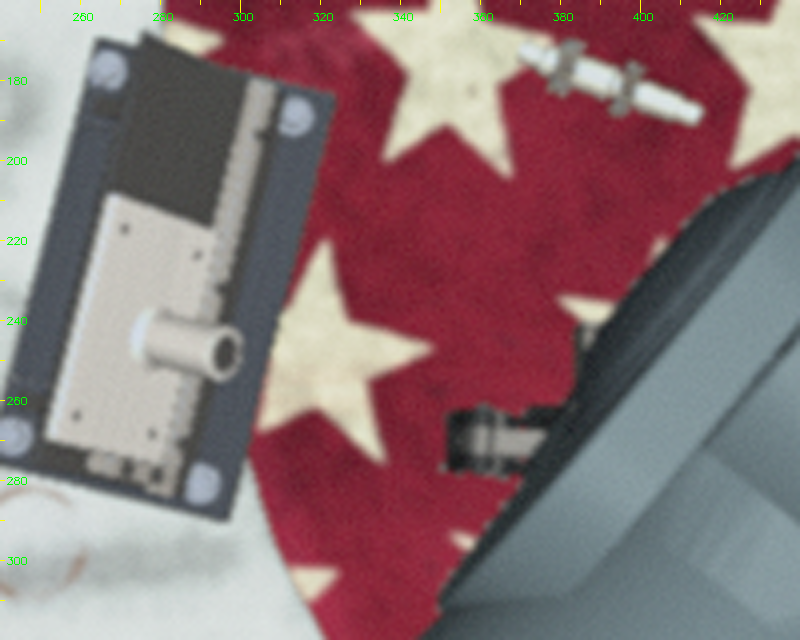

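>>> {"api": "carry_out", "payload": {"targets": [{"dp": [0, -0.3, 25], "twist": [0, 0, -2.4], "claw": 1}, {"dp": [0, -0.3, 50], "twist": [0, 0, -2.4], "claw": 1}, {"dp": [0, -0.3, 65], "twist": [0, 0, -2.4], "claw": 1}, {"dp": [0, -0.3, 70], "twist": [0, 0, -2.4], "claw": 1}, {"dp": [0, -0.3, 70], "twist": [0, 0, -2.4], "claw": 1}, {"dp": [0, -0.3, 70], "twist": [0, 0, -2.4], "claw": 1}]}}

```text
clock: 7.7
ee_pos: [471.3, -301.2, 147.1]
ee_rot: [-3.141, 0.001, -3.139]
force: [1.4, -0.6, 0.2]
grip_width: 85.3
```

```bash
python3 - <<'E'
from rig import *
from J import *
p,d=capture('scene'); crop(p,330,490,150,310,4,'pics/s7c.png')
o=observe(); print(o['clock'],o['ee_pos'],o['ee_rot'],o['force'],o['grip_width'])
E
```

```text
7.75 [ 471.51952592 -301.39976052  147.40905079] [-3.14025114e+00  1.51525926e-03 -3.13927820e+00] [-0.12238935 -0.09129878  0.30756238] 85.35681347116332
```

View pics/s7c.png

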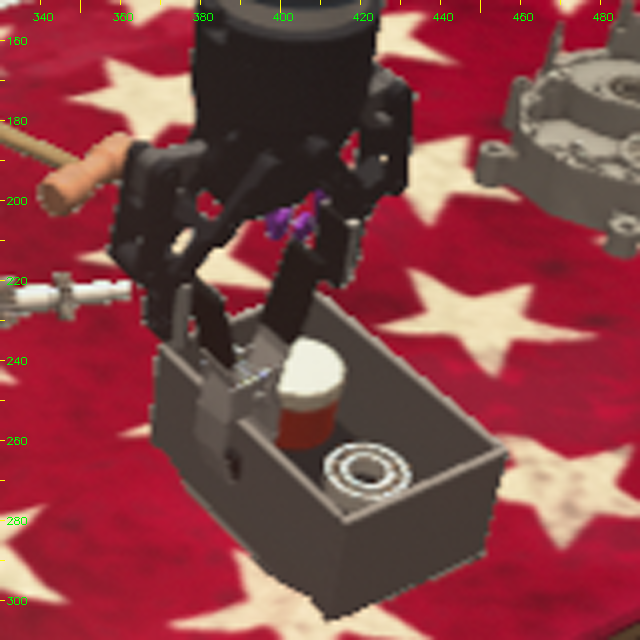

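>>> {"api": "carry_out", "payload": {"targets": [{"dp": [0, 0, 0.5], "twist": [0, 0, 0], "claw": 0.7}, {"dp": [0, 0, 0.5], "twist": [0, 0, 0], "claw": 0.55}, {"dp": [0, 0, 0.5], "twist": [0, 0, 0], "claw": 0.4}, {"dp": [0, 0, 0.5], "twist": [0, 0, 0], "claw": 0.3}, {"dp": [0, 0, 0.5], "twist": [0, 0, 0], "claw": 0.2}, {"dp": [0, 0, 0.5], "twist": [0, 0, 0], "claw": 0.2}, {"dp": [0, 0, 0.5], "twist": [0, 0, 0], "claw": 0.2}, {"dp": [0, 0, 0.5], "twist": [0, 0, 0], "claw": 0.2}]}}

```text
clock: 8.55
ee_pos: [470.9, -300.8, 145.8]
ee_rot: [-3.142, -0.0, -3.139]
force: [0.0, -0.8, -1.4]
grip_width: 25.2
```

```bash
python3 - <<'E'
from rig import *
from J import *
p,d=capture('scene'); crop(p,330,490,150,310,4,'pics/s8c.png')
o=observe(); print(o['clock'],o['ee_pos'],o['ee_rot'],o['force'],o['grip_width'])
E
```

```text
8.6 [ 470.86603388 -300.83165199  145.77583901] [-3.14154047e+00 -4.33021358e-05 -3.13887675e+00] [-0.18906006  0.40313912 -1.50267128] 25.38892987508643
```

View pics/s8c.png

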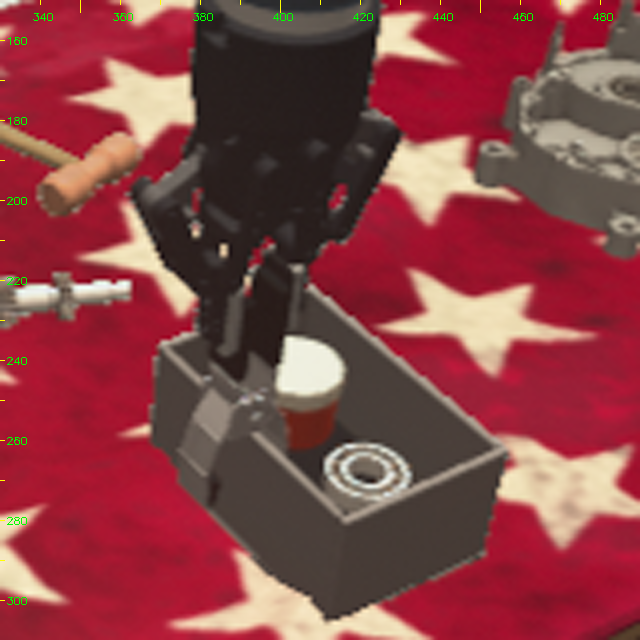

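>>> {"api": "carry_out", "payload": {"targets": [{"dp": [0, 0, -20], "twist": [0, 0, 0], "claw": 0.2}, {"dp": [0, 0, -45], "twist": [0, 0, 0], "claw": 0.2}, {"dp": [0, 0, -75], "twist": [0, 0, 0], "claw": 0.2}, {"dp": [0, 0, -100], "twist": [0, 0, 0], "claw": 0.2}, {"dp": [0, 0, -110], "twist": [0, 0, 0], "claw": 0.2}, {"dp": [0, 0, -110], "twist": [0, 0, 0], "claw": 0.2}]}}

```text
clock: 9.2
ee_pos: [471.7, -301.5, 257.2]
ee_rot: [-3.139, 0.003, -3.139]
force: [-0.6, 0.8, -2.4]
grip_width: 25.3
```

```bash
sed -i 's/^JIG=.*/JIG=(553.4,-106.9,np.radians(167.5)); S0=52.6/' J.py; python3 - <<'E'
from rig import *
from J import *
p,d=capture('scene'); crop(p,330,490,130,290,4,'pics/s9c.png')
p,d=capture('top'); cv2.imwrite('pics/top9.png',p)
o=observe(); print(o['clock'],o['ee_pos'],o['ee_rot'],o['force'],o['grip_width'])
# place orientation: tool z=-Bz, tool y=-By, tool x=Bx
R1=np.c_[B[:3,0],-B[:3,1],-B[:3,2]]; print(np.linalg.det(R1), R.from_matrix(R1).as_euler('xyz'))
pin=50-2  # TCP is 2 ahead of grasp => pin is 48 ahead of TCP
for up in (80,22):
    tcp=ap(B,[(3,-0,80+up+pin)])[0]; print(up,tcp,rel(o['ee_pos'],o['ee_rot'],tcp,R1))
E
```

```text
9.3 [ 470.55045693 -300.59400241  254.64893453] [ 3.14078166e+00 -1.08729783e-03 -3.13894428e+00] [-0.67626038 -0.0717541  -1.58296549] 25.79102355391581
1.0000000000000002 [-2.53072742e+00  2.22044605e-16  2.92342650e+00]
80 [576.29320177  10.22523884 216.38362521] (array([-106.6,  310.5,   38.4]), array([34.9 ,  3.8 , 12.28]))
22 [569.09281135 -22.25362347 168.87280664] (array([-99.4, 278. ,  85.9]), array([34.9 ,  3.8 , 12.28]))
```

View pics/s9c.png

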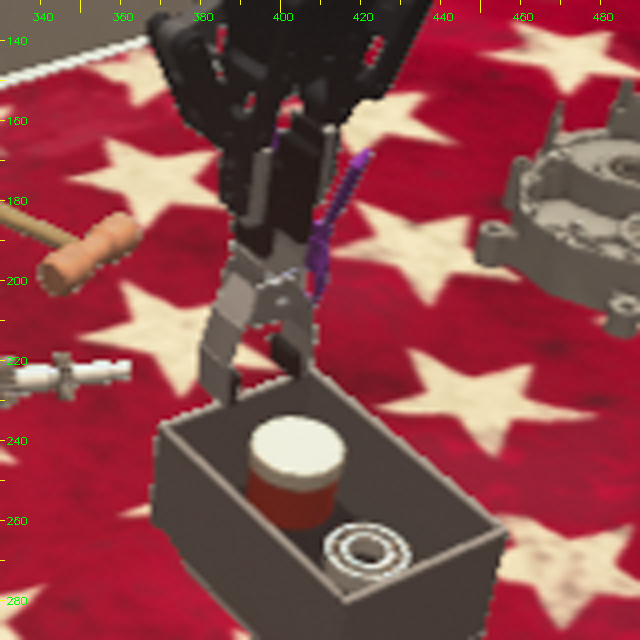

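>>> {"api": "carry_out", "payload": {"targets": [{"dp": [-10, 30, 0], "twist": [0, 0, 0], "claw": 0.2}, {"dp": [-25, 70, 0], "twist": [7, 0.8, 2.5], "claw": 0.2}, {"dp": [-40, 115, 0], "twist": [14, 1.5, 5], "claw": 0.2}, {"dp": [-55, 160, 5], "twist": [21, 2.3, 7.4], "claw": 0.2}, {"dp": [-70, 205, 8], "twist": [28, 3.1, 9.9], "claw": 0.2}, {"dp": [-85, 250, 10], "twist": [34.9, 3.8, 12.3], "claw": 0.2}, {"dp": [-98, 290, 12], "twist": [34.9, 3.8, 12.3], "claw": 0.2}, {"dp": [-106, 315, 13], "twist": [34.9, 3.8, 12.3], "claw": 0.2}, {"dp": [-110, 327, 13.5], "twist": [34.9, 3.8, 12.3], "claw": 0.2}, {"dp": [-110, 327, 13.5], "twist": [34.9, 3.8, 12.3], "claw": 0.2}, {"dp": [-110, 327, 13.5], "twist": [34.9, 3.8, 12.3], "claw": 0.2}, {"dp": [-110, 327, 13.5], "twist": [34.9, 3.8, 12.3], "claw": 0.2}]}}

```text
clock: 10.5
ee_pos: [579.4, 25.4, 241.8]
ee_rot: [-2.53, 0.0, 2.922]
force: [-0.6, -0.8, -1.2]
grip_width: 25.4
```

```bash
cat > st.py <<'E'
from rig import *
from J import *
import sys
np.set_printoptions(suppress=True,precision=2)
tag=sys.argv[1]
p,d=capture('scene'); cv2.imwrite(f'pics/scene{tag}.png',p); crop(p,200,350,150,330,4,f'pics/s{tag}c.png')
p,d=capture('top'); cv2.imwrite(f'pics/top{tag}.png',p); crop(p,220,340,160,300,5,f'pics/t{tag}c.png')
o=observe(); print(o['clock'],o['ee_pos'],o['ee_rot'],o['force'],o['grip_width'],o['joints'])
R1=np.c_[B[:3,0],-B[:3,1],-B[:3,2]]
print('bed frame tcp',ap(np.linalg.inv(B),o['ee_pos']))
for up in (80,22):
    tcp=ap(B,[(3,-0,80+up+48)])[0]; print(up,rel(o['ee_pos'],o['ee_rot'],tcp,R1))
E
python3 st.py 10
```

```text
10.6 [579.54  25.27 242.39] [-2.53  0.    2.92] [ 1.41  0.41 -1.33] 25.489021168984987 [ 0.2   0.63  0.32  1.54 -0.55  0.5 ]
bed frame tcp [[  3.09   2.31 238.14]]
80 (array([-0.1,  2.3, 30.1]), array([-0.05, -0.01, -0.14]))
22 (array([-0.1,  2.4, 88.1]), array([-0.05, -0.01, -0.14]))
```

View pics/s10c.png

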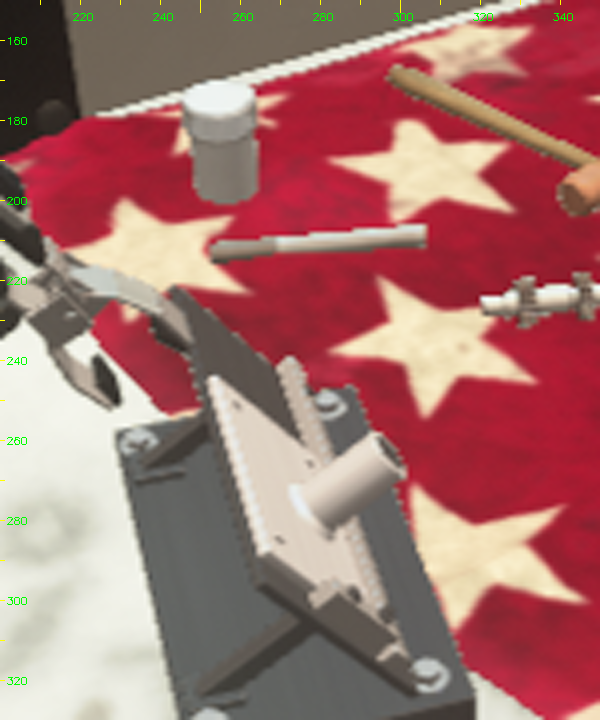

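View pics/t10c.png

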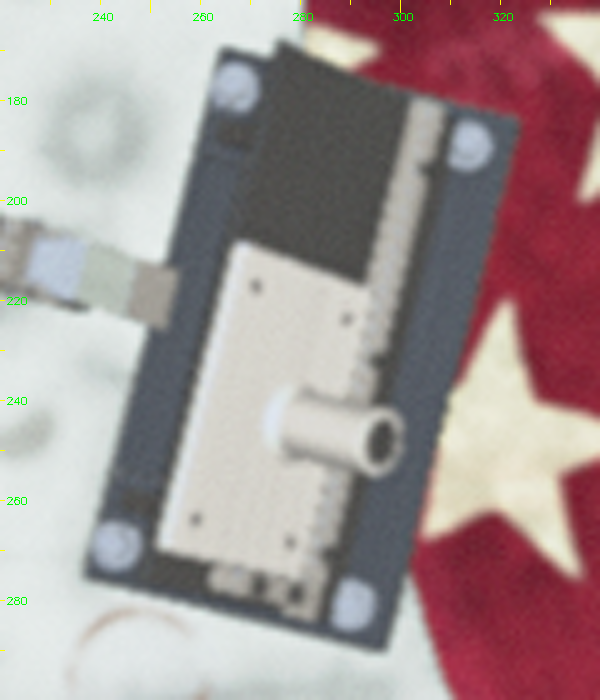

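```bash
python3 - <<'E'
from rig import *
from J import *
c=get_calibration('scene'); np.set_printoptions(suppress=True,precision=1)
t=238.1-48
P=ap(B,[(3,2.3,t),(3,2.3+18,t-54),(3,2.3-18,t-54),(3,17,t-54),(3,-13,t-54),(-27,6,80),(93,6,80),(3,6,80),(3,-6,80)])
print(w2pix(c,P))
p=cv2.imread('pics/scene10.png'); im=cv2.resize(p[190:300,195:295],None,fx=6,fy=6,interpolation=cv2.INTER_CUBIC)
for x,y in w2pix(c,P): cv2.circle(im,(int((x+.5-195)*6),int((y+.5-190)*6)),4,(0,255,0),1)
cv2.imwrite('pics/s10o.png',im)
E
```

```text
[[212.8 220.7]
 [242.7 231.7]
 [227.  244.3]
 [241.2 232.9]
 [228.1 243.4]
 [253.9 243.2]
 [268.1 287.2]
 [257.2 253.3]
 [252.1 257.2]]
```

View pics/s10o.png

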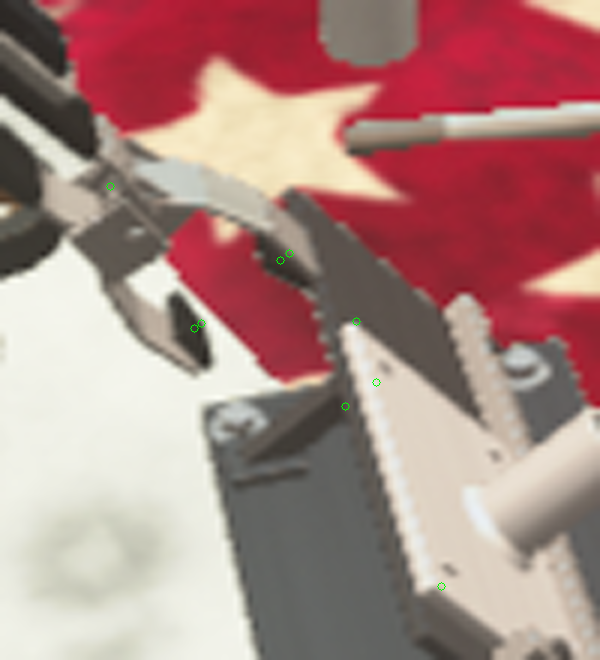

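```bash
python3 - <<'E'
from rig import *
from J import *
c=get_calibration('top'); np.set_printoptions(suppress=True,precision=1)
t=238.1-48
P=ap(B,[(-9,2.3,t),(15,2.3,t),(-9,2.3+18,t-54),(15,2.3+18,t-54),(-27,6,80),(93,6,80),(-107,0,80),(33,52,28)])
print(w2pix(c,P))
p=cv2.imread('pics/top10.png'); im=cv2.resize(p[160:290,190:310],None,fx=6,fy=6,interpolation=cv2.INTER_CUBIC)
for x,y in w2pix(c,P): cv2.circle(im,(int((x+.5-190)*6),int((y+.5-160)*6)),4,(0,255,0),1)
cv2.imwrite('pics/t10o.png',im)
E
```

```text
[[222.6 202.5]
 [219.1 216. ]
 [251.2 211.1]
 [247.9 224.1]
 [268.4 208. ]
 [253.  269.7]
 [276.3 167.1]
 [296.1 247.7]]
```

View pics/t10o.png

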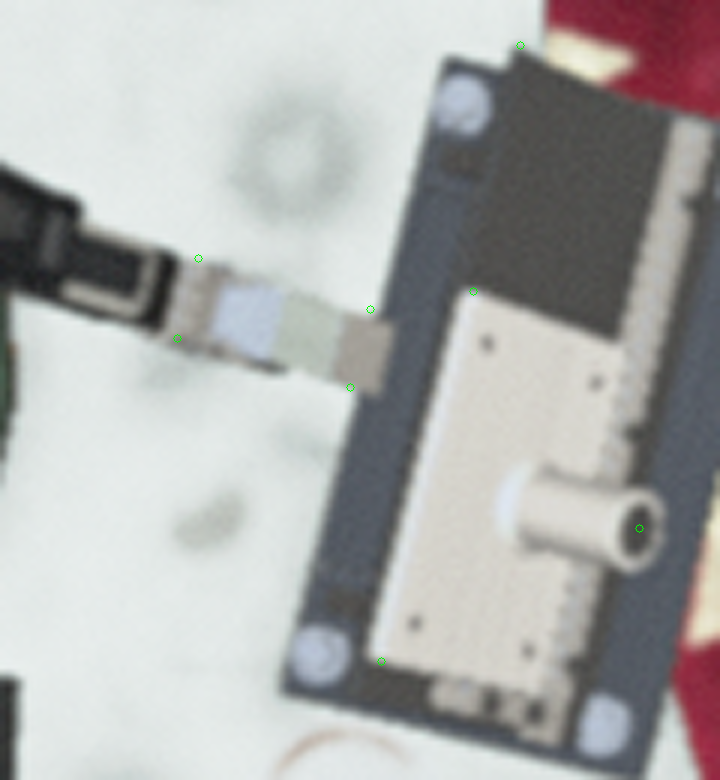

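>>> {"api": "carry_out", "payload": {"targets": [{"dp": [-5, 2.4, 10], "twist": [0, 0, 0], "claw": 0.2}, {"dp": [-5, 2.4, 22], "twist": [0, 0, 0], "claw": 0.2}, {"dp": [-5, 2.4, 32], "twist": [0, 0, 0], "claw": 0.2}, {"dp": [-5, 2.4, 36], "twist": [0, 0, 0], "claw": 0.2}, {"dp": [-5, 2.4, 36], "twist": [0, 0, 0], "claw": 0.2}, {"dp": [-5, 2.4, 36], "twist": [0, 0, 0], "claw": 0.2}]}}

```text
clock: 11.2
ee_pos: [580.9, 7.0, 211.7]
ee_rot: [-2.53, 0.002, 2.923]
force: [0.8, -0.0, -1.1]
grip_width: 25.3
```

```bash
python3 st.py 11; python3 - <<'E'
import cv2
p=cv2.imread('pics/scene11.png');cv2.imwrite('pics/s11z.png',cv2.resize(p[200:290,200:300],None,fx=7,fy=6.5,interpolation=cv2.INTER_CUBIC))
E
```

```text
11.3 [581.17   7.3  211.89] [-2.53  0.    2.92] [ 0.51  0.18 -1.3 ] 25.466770087975313 [ 0.17  0.62  0.23  1.44 -0.56  0.47]
bed frame tcp [[ -2.39  -1.1  203.29]]
80 (array([ 5.4, -1.1, -4.7]), array([-0.02,  0.1 , -0.08]))
22 (array([ 5.5, -1.1, 53.3]), array([-0.02,  0.1 , -0.08]))
```

View pics/s11z.png

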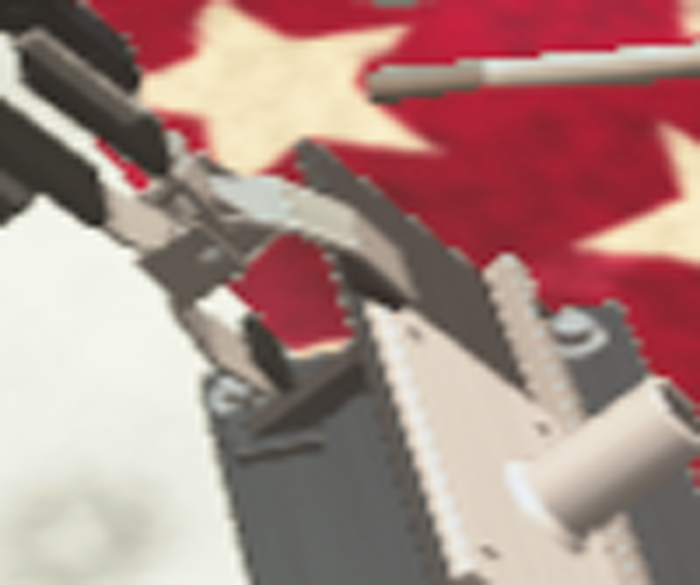

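View pics/t11c.png

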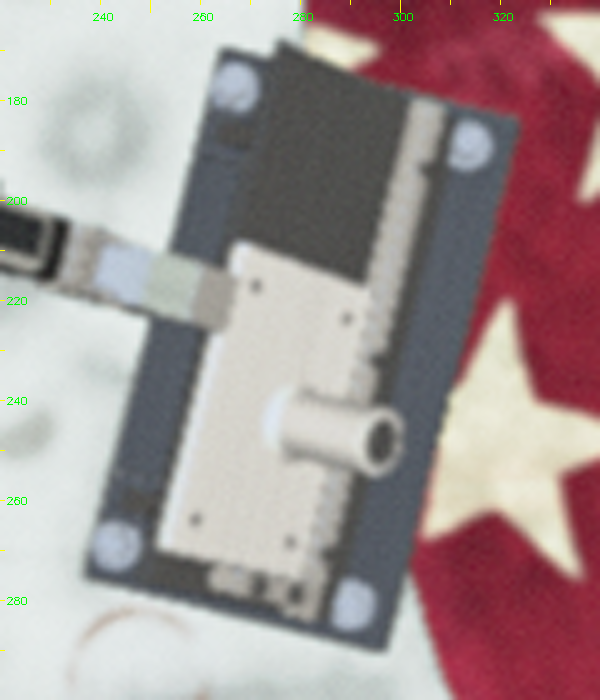

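>>> {"api": "carry_out", "payload": {"targets": [{"dp": [0, -1, 6], "twist": [0, 0, 0], "claw": 0.2}, {"dp": [0, -1, 12], "twist": [0, 0, 0], "claw": 0.2}, {"dp": [0, -1, 18], "twist": [0, 0, 0], "claw": 0.2}, {"dp": [0, -1, 22], "twist": [0, 0, 0], "claw": 0.2}, {"dp": [0, -1, 22], "twist": [0, 0, 0], "claw": 0.2}]}}

```text
clock: 11.8
ee_pos: [577.4, -6.5, 193.3]
ee_rot: [-2.53, 0.0, 2.922]
force: [0.6, -0.5, -1.8]
grip_width: 25.6
```

```bash
python3 st.py 12; python3 - <<'E'
import cv2
p=cv2.imread('pics/scene12.png');cv2.imwrite('pics/s12z.png',cv2.resize(p[200:290,200:300],None,fx=7,fy=6.5,interpolation=cv2.INTER_CUBIC))
E
```

```text
11.9 [577.83  -6.17 193.93] [-2.53  0.    2.92] [-0.04  0.22 -1.03] 25.377394376093132 [ 0.15  0.61  0.17  1.38 -0.57  0.44]
bed frame tcp [[ -2.05  -0.04 180.61]]
80 (array([  5. ,  -0.1, -27.4]), array([-0.05,  0.03, -0.06]))
22 (array([ 5.1, -0. , 30.6]), array([-0.05,  0.03, -0.06]))
```

View pics/s12z.png

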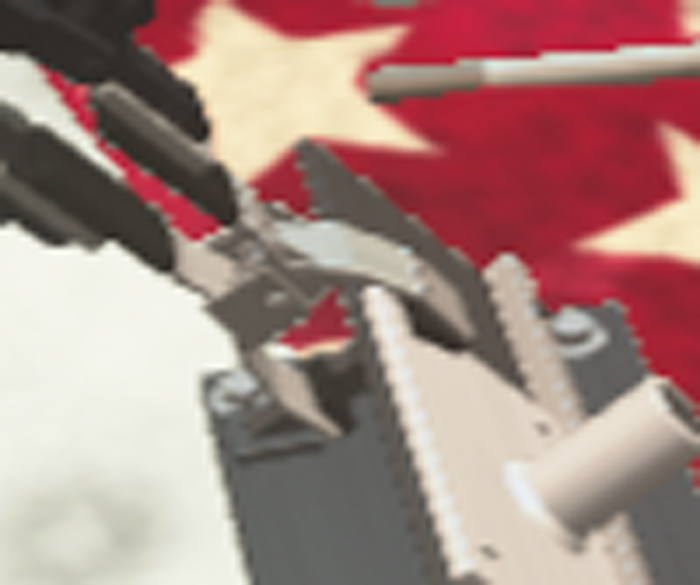

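>>> {"api": "carry_out", "payload": {"targets": [{"dp": [0, 0, 6], "twist": [0, 0, 0], "claw": 0.2}, {"dp": [0, 0, 12], "twist": [0, 0, 0], "claw": 0.2}, {"dp": [0, 0, 18], "twist": [0, 0, 0], "claw": 0.2}, {"dp": [0, 0, 22], "twist": [0, 0, 0], "claw": 0.2}, {"dp": [0, 0, 22], "twist": [0, 0, 0], "claw": 0.2}]}}

```text
clock: 12.4
ee_pos: [574.6, -18.8, 175.3]
ee_rot: [-2.53, 0.0, 2.923]
force: [-0.4, -1.0, -1.9]
grip_width: 25.3
```

```bash
python3 st.py 13; python3 - <<'E'
import cv2
p=cv2.imread('pics/scene13.png');cv2.imwrite('pics/s13z.png',cv2.resize(p[200:290,200:300],None,fx=7,fy=6.5,interpolation=cv2.INTER_CUBIC))
E
```

```text
12.5 [575.13 -18.48 175.94] [-2.53  0.    2.92] [ 0.58  0.32 -1.69] 25.248662334619574 [ 0.13  0.61  0.12  1.32 -0.57  0.42]
bed frame tcp [[ -2.08  -0.04 158.65]]
80 (array([  5. ,  -0.1, -49.4]), array([-0.05,  0.04, -0.06]))
22 (array([ 5.1, -0. ,  8.6]), array([-0.05,  0.04, -0.06]))
```

View pics/s13z.png

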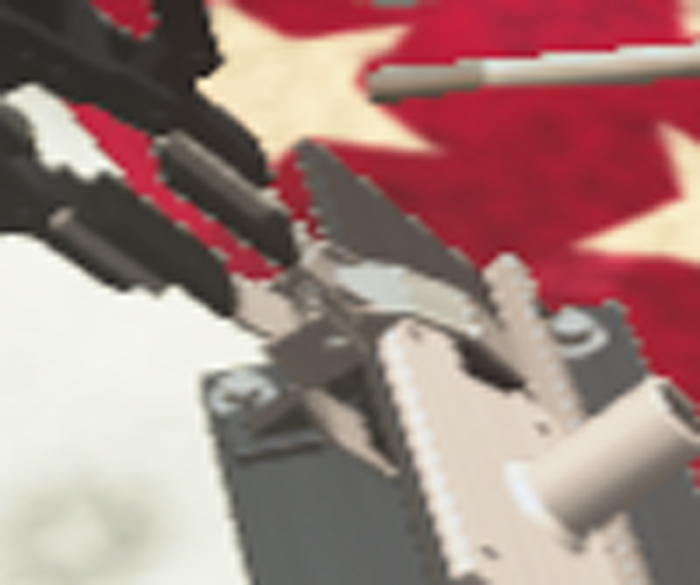

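View pics/t13c.png

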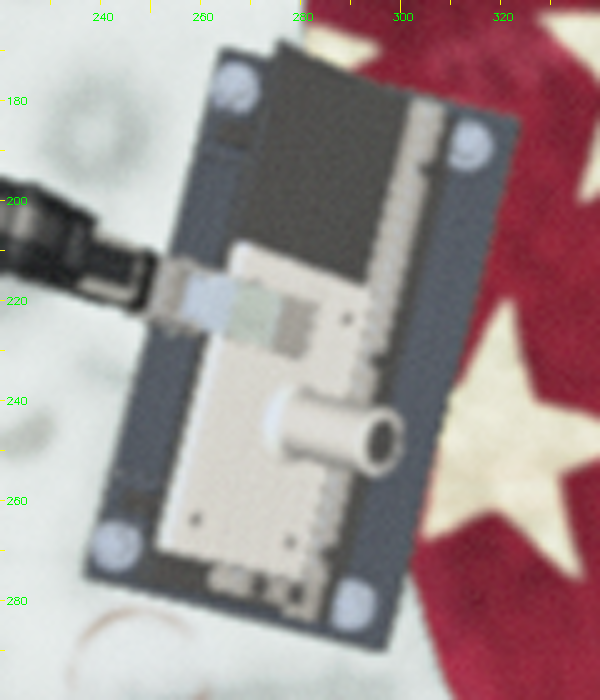

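>>> {"api": "carry_out", "payload": {"targets": [{"dp": [0, 0, 0], "twist": [0, 0, 0], "claw": 0.35}, {"dp": [0, 0, 0], "twist": [0, 0, 0], "claw": 0.42}, {"dp": [0, 0, 0], "twist": [0, 0, 0], "claw": 0.48}, {"dp": [0, 0, 0], "twist": [0, 0, 0], "claw": 0.55}, {"dp": [0, 0, 0], "twist": [0, 0, 0], "claw": 0.65}, {"dp": [0, 0, 0], "twist": [0, 0, 0], "claw": 0.8}, {"dp": [0, 0, 0], "twist": [0, 0, 0], "claw": 1}, {"dp": [0, 0, 0], "twist": [0, 0, 0], "claw": 1}, {"dp": [0, 0, 0], "twist": [0, 0, 0], "claw": 1}]}}

```text
clock: 13.4
ee_pos: [575.4, -18.4, 176.1]
ee_rot: [-2.53, 0.002, 2.923]
force: [0.7, 0.4, 0.9]
grip_width: 85.4
```

```bash
python3 st.py 14; python3 - <<'E'
import cv2
p=cv2.imread('pics/scene14.png');cv2.imwrite('pics/s14z.png',cv2.resize(p[200:290,200:300],None,fx=7,fy=6.5,interpolation=cv2.INTER_CUBIC))
E
```

```text
13.5 [575.31 -18.38 176.09] [-2.53  0.    2.92] [0.25 1.18 0.33] 85.64409666599956 [ 0.13  0.61  0.12  1.32 -0.57  0.42]
bed frame tcp [[ -2.23  -0.06 158.85]]
80 (array([  5.2,  -0.1, -49.2]), array([-0.04,  0.06, -0.06]))
22 (array([ 5.2, -0.1,  8.8]), array([-0.04,  0.06, -0.06]))
```

View pics/s14z.png

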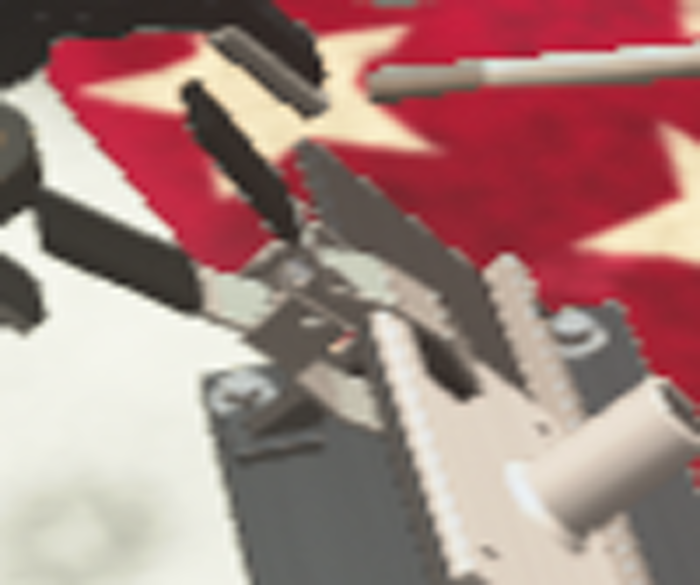

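>>> {"api": "carry_out", "payload": {"targets": [{"dp": [0, 0, -10], "twist": [0, 0, 0], "claw": 1}, {"dp": [0, 0, -25], "twist": [0, 0, 0], "claw": 1}, {"dp": [0, 0, -50], "twist": [0, 0, 0], "claw": 1}, {"dp": [0, 0, -80], "twist": [0, 0, 0], "claw": 1}, {"dp": [0, 0, -110], "twist": [0, 0, 0], "claw": 1}, {"dp": [0, 0, -120], "twist": [0, 0, 0], "claw": 1}, {"dp": [0, 0, -120], "twist": [0, 0, 0], "claw": 1}, {"dp": [0, 0, -120], "twist": [0, 0, 0], "claw": 1}]}}

```text
clock: 14.3
ee_pos: [590.2, 49.1, 274.1]
ee_rot: [-2.53, 0.002, 2.923]
force: [0.2, -0.7, -0.7]
grip_width: 85.3
```

```bash
python3 st.py 15; python3 - <<'E'
import cv2
p=cv2.imread('pics/scene15.png');cv2.imwrite('pics/s15z.png',cv2.resize(p[200:310,200:310],None,fx=5.4,fy=5.4,interpolation=cv2.INTER_CUBIC))
E
```

```text
14.4 [589.65  48.55 273.52] [-2.53  0.    2.92] [0.18 0.03 0.55] 85.39088150826346 [ 0.23  0.67  0.47  1.67 -0.54  0.53]
bed frame tcp [[ -1.74  -0.25 277.93]]
80 (array([ 4.7, -0.2, 69.9]), array([-0.08, -0.02, -0.04]))
22 (array([  4.7,  -0.1, 127.9]), array([-0.08, -0.02, -0.04]))
```

View pics/s15z.png

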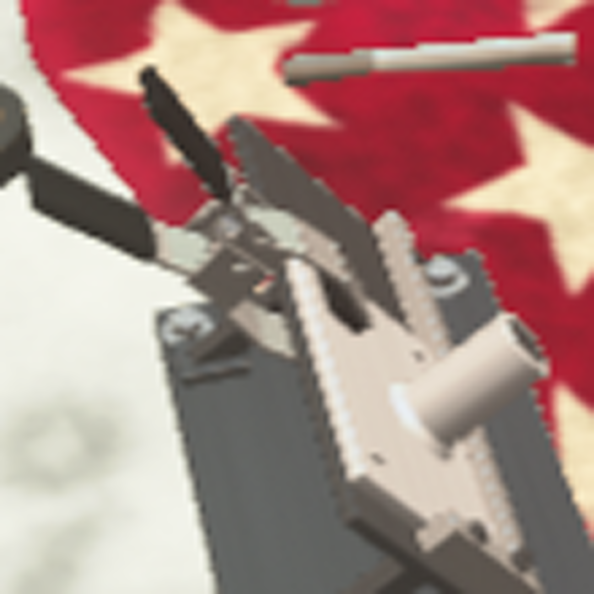

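View pics/t15c.png

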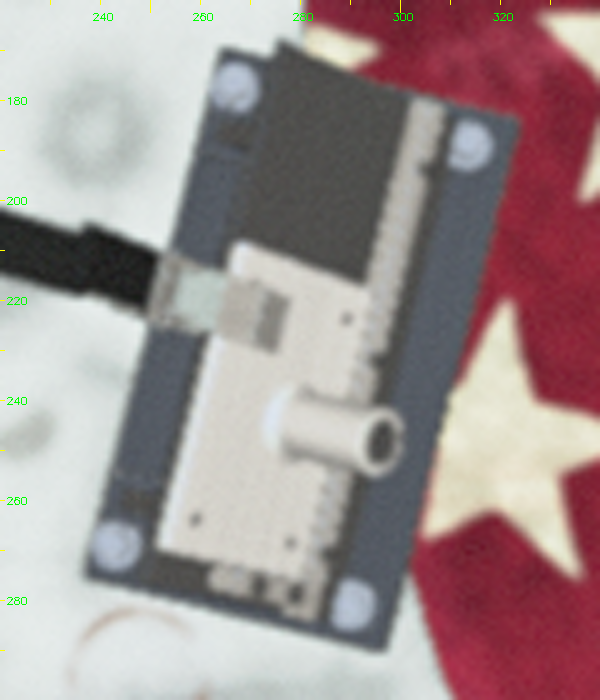

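```bash
python3 - <<'E'
from rig import *
from J import *
ims=[]
P=ap(B,[(-27,0,80),(93,0,80),(-27,6,0),(93,6,80),(-2,0,101),(-2,28,171),(-2,-28,171),(-14,28,171),(10,28,171),(-14,-28,171),(10,-28,171)])
for n,(x0,x1,y0,y1),off in (('scene',(195,315,195,310),(-1.5,1.2)),('top',(215,335,195,300),(0,0))):
    c=get_calibration(n); p=cv2.imread(f'pics/{n}15.png'); im=cv2.resize(p[y0:y1,x0:x1],None,fx=5,fy=5,interpolation=cv2.INTER_CUBIC)
    for x,y in w2pix(c,P)+off: cv2.circle(im,(int((x+.5-x0)*5),int((y+.5-y0)*5)),4,(0,255,0),1)
    cv2.imwrite(f'pics/{n}15o.png',im)
E
```

```text
(no output)
```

View pics/scene15o.png

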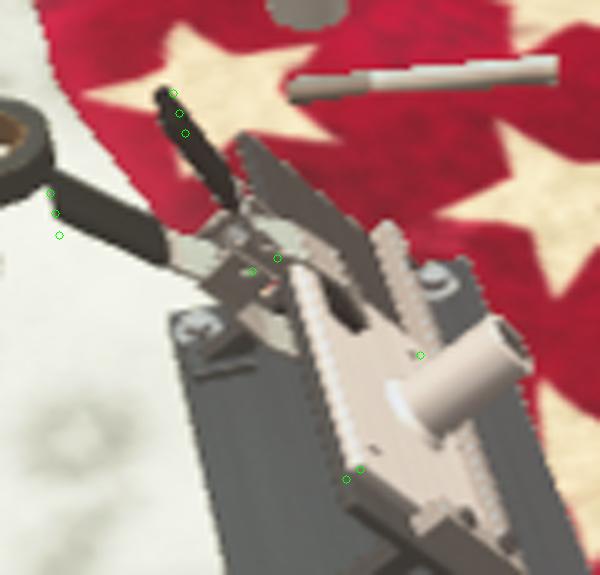

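View pics/top15o.png

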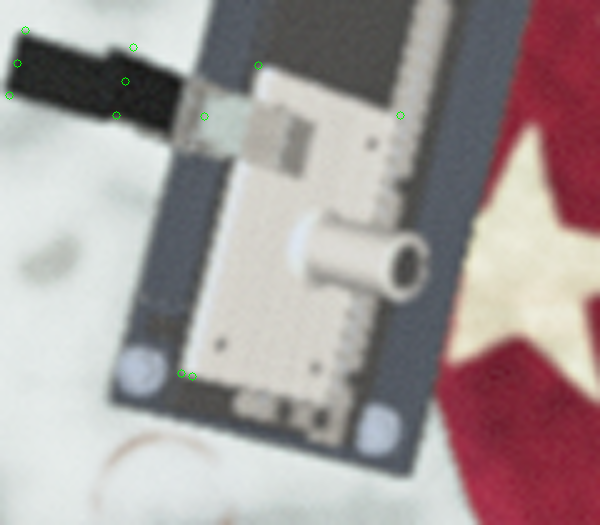

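```bash
python3 - <<'E'
import cv2,numpy as np
for n,(x0,x1,y0,y1) in (('top',(245,300,236,290)),('scene',(255,300,262,310))):
    A=cv2.imread(f'pics/{n}10.png',0)[y0:y1,x0:x1].astype(np.float32);B=cv2.imread(f'pics/{n}15.png',0)[y0:y1,x0:x1].astype(np.float32)
    print(n,cv2.phaseCorrelate(A,B),abs(A-B).mean())
E
```

```text
top ((0.03761531298351173, -0.037872584572525625), 0.9934226300981309) 1.6269361
scene ((0.5161928424780768, -0.004869449551989646), 0.9930083508844729) 0.4837963
```

```bash
python3 - <<'E'
from h import *
p=cv2.imread('pics/top15.png'); crop(p,245,300,245,290,14,'pics/t15d.png')
p=cv2.imread('pics/scene15.png'); crop(p,255,310,275,320,14,'pics/s15d.png')
E
```

```text
(no output)
```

View pics/t15d.png

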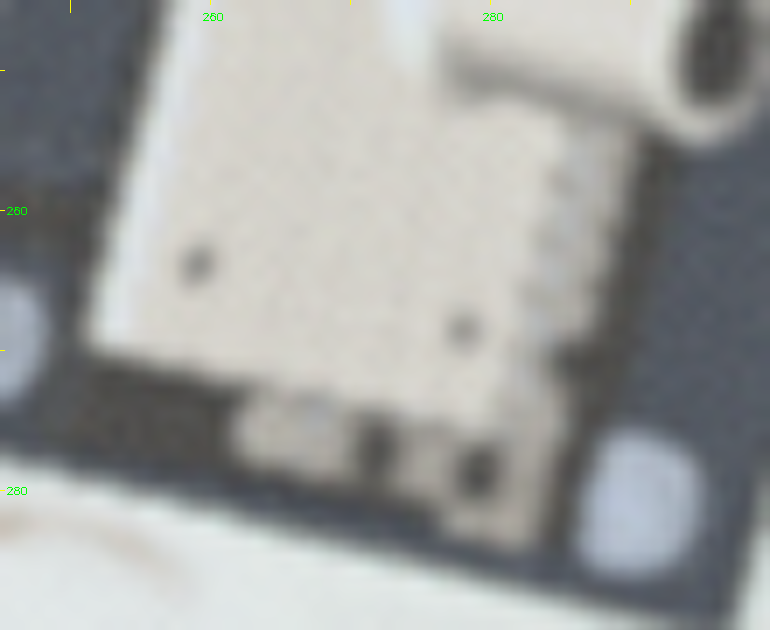

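View pics/s15d.png

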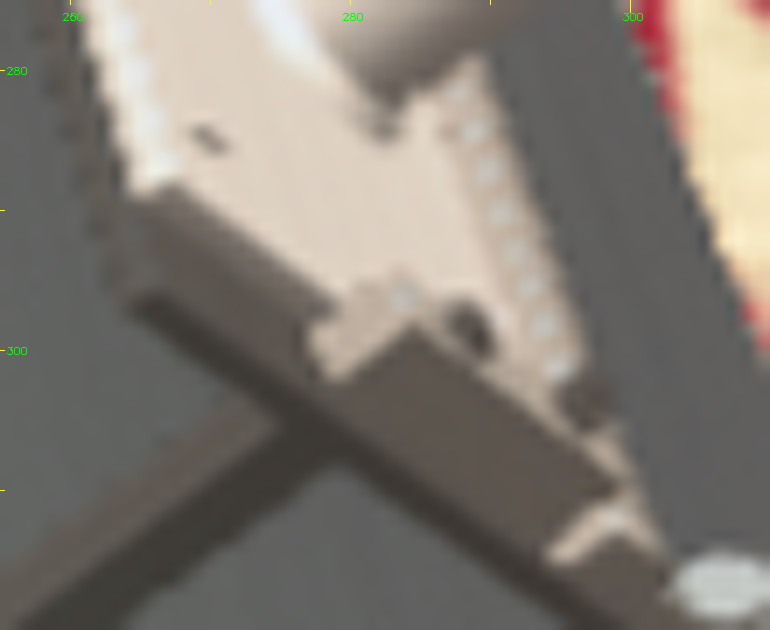

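```bash
python3 - <<'E'
from rig import *
print(observe()['force'],observe()['clock']); print(hand_in())
E
```

```text
[0.17931788 0.02865497 0.54889701] 14.4
the job is handed in; nothing more can be done
None
```

I gripped the plate by its peg and slid it about 40 mm along the ledge, until the arm stopped at the end stop with about 8 N against it. Then I took the steel clamp off the bin rim, pushed its open jaws about 32 mm over the top edge of plate and bed, let go and backed off. The job was handed in at 14.4 s of the 48 s allowed.

**Last checks before handing in:**
- **Plate:** no gap shows between plate end and stop in either camera. The plate did not visibly shift when the clamp closed: 0.04 px in the top view and about 0.5 px in the scene view.
- **Clamp:** its handles match the position expected of a square clamp to within a few mm, with the pin about 22 mm above the edge.
- **Arm:** the gripper was well clear of the handles, and the wrist force read about zero.
- **Pen and shaft:** I never worked near either. I made no final measurement of where they lie.

**Readings that disagreed:**
- The two cameras differed by about 2–3 mm on where the jig is, so I split the difference.
- The clamp sat about 7 mm lower in the fingers than I had worked out. I corrected for this before pushing it on.
- The jaws' grip force could not be measured, only seen as closed on plate and bed.

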